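# Close and bolt down the outgassing chamber in cross order

## Task

Push the round chamber's open cover gently down onto its seal, without letting it slam. Then take the larger T-handle socket wrench from its stand and tighten the four cover screws clockwise with it in cross order, each screw followed by the one diagonally opposite, in two rounds: first give every screw about 30 degrees of turn, then in a second round bring each home to its stop. Put the wrench back upright in its well of the stand and leave everything else on the bench as it is.

Things in the scene. Friction and masses are not known exactly. Their poses are not given: they have to be found in the camera images.
- chamber: Round steel vacuum chamber, fixed: 200 mm flange, top 86 mm above the bench. Origin: centre of the underside; x points from the front (tab, gauge) to the hinge at the back, z up. The cover's hinge axis runs along y, 118 mm behind the centre (+x), 86 mm above the bench, level with the underside of the shut cover. A valve sticks out to 135 mm on the +y side, below the flange.
- cover (a joint): Hinge of the aluminium cover (200 mm disc, 14 mm thick, 5 mm high window ring 86 mm wide in the middle): 0 = shut on the seal, grows as it opens (rad, at most 1.5). With its screws it weighs about 1.1 kg; the stiff friction hinge (2 N m) keeps it where it is left, so it must be pushed all the way down with 4 to 9 N at the tab.
- cover_tab (a point): Centre of the upper face of the cover's bare front lifting tab (46 mm deep, 56 mm wide, 14 mm thick): 228 mm from the hinge axis towards the free edge and 14 mm above the cover's underside. With the cover shut it is 100 mm above the bench. z is normal to the upper face.
- screw1 (a joint): Turn of the front left cover screw (rad), grows clockwise seen from above (tightening). Starts loose at 0 to 0.12; a hard stop at 1.05 is fully home. It takes 0.15 to 0.25 N m and stays where it is left. At 0 two flats of the head face along the chamber's x axis: yaw of the head = yaw of the chamber minus this value.
- screw1_top (a point): Top centre of the front left screw's head (front = towards the tab, left = +y side of the chamber; four screws on a 154 mm circle, at 45 degrees to its axes). Hexagon 24 mm across flats, 14 mm high, chamfered top, on a 32 mm collar 2 mm thick; top 16 mm above the cover's face, 116 mm above the bench when shut. Turns with the screw.
- screw2 (a joint): Turn of the back left cover screw (rad), grows clockwise seen from above (tightening). Starts loose at 0 to 0.12; a hard stop at 1.05 is fully home. It takes 0.15 to 0.25 N m and stays where it is left. At 0 two flats of the head face along the chamber's x axis: yaw of the head = yaw of the chamber minus this value.
- screw2_top (a point): Top centre of the back left screw's head (front = towards the tab, left = +y side of the chamber; four screws on a 154 mm circle, at 45 degrees to its axes). Hexagon 24 mm across flats, 14 mm high, chamfered top, on a 32 mm collar 2 mm thick; top 16 mm above the cover's face, 116 mm above the bench when shut. Turns with the screw.
- screw3 (a joint): Turn of the back right cover screw (rad), grows clockwise seen from above (tightening). Starts loose at 0 to 0.12; a hard stop at 1.05 is fully home. It takes 0.15 to 0.25 N m and stays where it is left. At 0 two flats of the head face along the chamber's x axis: yaw of the head = yaw of the chamber minus this value.
- screw3_top (a point): Top centre of the back right screw's head (front = towards the tab, left = +y side of the chamber; four screws on a 154 mm circle, at 45 degrees to its axes). Hexagon 24 mm across flats, 14 mm high, chamfered top, on a 32 mm collar 2 mm thick; top 16 mm above the cover's face, 116 mm above the bench when shut. Turns with the screw.
- screw4 (a joint): Turn of the front right cover screw (rad), grows clockwise seen from above (tightening). Starts loose at 0 to 0.12; a hard stop at 1.05 is fully home. It takes 0.15 to 0.25 N m and stays where it is left. At 0 two flats of the head face along the chamber's x axis: yaw of the head = yaw of the chamber minus this value.
- screw4_top (a point): Top centre of the front right screw's head (front = towards the tab, left = +y side of the chamber; four screws on a 154 mm circle, at 45 degrees to its axes). Hexagon 24 mm across flats, 14 mm high, chamfered top, on a 32 mm collar 2 mm thick; top 16 mm above the cover's face, 116 mm above the bench when shut. Turns with the screw.
- stand: Fixed grey tool stand, 180 x 70 x 30 mm, origin at the centre of its underside, long side along its x; two square wells 42 mm wide and 22 mm deep, 45 mm either side of the middle. One holds the large wrench, the other the small one, in either order.
- well1 (a point): Centre of the floor of a well of the stand (-x end), 8 mm above the bench, 22 mm below the stand's top.
- well2 (a point): Centre of the floor of a well of the stand (+x end), 8 mm above the bench, 22 mm below the stand's top.
- wrench_grip (a point): Centre of the large wrench's cross handle: flat-sided bar 18 mm wide (x), 90 mm long (y), 18 mm high, 105 mm above the socket's mouth. The wrench is 114 mm tall, about 0.48 kg, stands with z up; a grip of 50 to 80 N holds it; rod 14 mm thick below the bar. In the stand the bar lies across the stand's long side to within 0.1 rad.
- wrench_mouth (a point): Centre of the large wrench's open lower end; socket 35 mm outside, hexagon hole 26 mm across flats, 18 mm deep, two flats facing along the wrench's x: it goes on a head at wrench yaw = head yaw plus any multiple of 60 degrees, to within 8 degrees, and has about 10 degrees of play before it turns the screw. Seated, the mouth is 14 mm below the head's top.
- small_wrench_grip (a point): Cross handle of the smaller socket wrench (90 mm tall, bar 13 x 64 x 13 mm, socket 22 mm outside): too small for these screws, leave it.
- vial_rack: Bystander: black rack of small vials, 70 x 150 x 48 mm, origin at its underside.
- solvent: Bystander: amber bottle, 68 mm across, 170 mm tall, origin at its underside.
- beaker: Bystander: glass beaker, 68 mm across, 85 mm tall, origin at its underside.
- spare_seal: Bystander: spare black seal ring, 76 mm across, 6 mm high, flat on the bench, origin at its underside.
- spatula: Bystander: lab spatula, 160 mm long, lying on the bench.
- headspace_vial: Bystander: capped vial, 22 mm across, 59 mm tall, origin at its underside.
- wash_bottle: Bystander: white wash bottle, 62 mm across, 180 mm tall, origin at its underside.

How it is judged:
On the way, in this order (a step that is already met when the one before it is completed fails the run):
1. the cover is down on its seal (value of joint cover below 0.03 rad), for 0.1 s.
2. first round: all four screws are snugged (turned to beyond 0.22 rad) (value of joint each of screw1, screw2, screw3, screw4 above 0.22 rad), for 0.1 s.
3. second round: all four screws are home (beyond 0.92 rad, stop at 1.05) (value of joint each of screw1, screw2, screw3, screw4 above 0.92 rad), for 0.1 s.
At the end, for the whole second after the job is handed in: The cover is shut (joint below 0.03 rad), all four screws are home (joints beyond 0.92 rad; the stop is at 1.05), and the large wrench stands at rest in a well of the stand: mouth within 12 mm of the well's centre and less than 16 mm above the bench, upright within 0.12 rad (all of step 3 and value of joint cover below 0.03 rad and (horizontal distance between wrench_mouth and well1 below 0.012 m or horizontal distance between wrench_mouth and well2 below 0.012 m) and height (world z) of wrench_mouth below 0.016 m and angle between wrench_mouth's own z axis and vertical below 0.12 rad); the robot touches nothing.
It fails at once if the cover slams: it turns faster than 0.7 rad/s within the last 0.12 rad before it is shut (value of joint cover below 0.12 rad and velocity of joint cover below -0.7 rad/s).
It fails at once if not in cross order: two neighbouring screws are snug (beyond 0.22 rad), or in the second round home (beyond 0.92 rad), while the other two are not (((value of joint each of screw1, screw2 above 0.22 rad and value of joint each of screw3, screw4 below 0.22 rad) or (value of joint each of screw2, screw3 above 0.22 rad and value of joint each of screw4, screw1 below 0.22 rad) or (value of joint each of screw3, screw4 above 0.22 rad and value of joint each of screw1, screw2 below 0.22 rad) or (value of joint each of screw4, screw1 above 0.22 rad and value of joint each of screw2, screw3 below 0.22 rad)) or ((value of joint each of screw1, screw2 above 0.92 rad and value of joint each of screw3, screw4 below 0.92 rad) or (value of joint each of screw2, screw3 above 0.92 rad and value of joint each of screw4, screw1 below 0.92 rad) or (value of joint each of screw3, screw4 above 0.92 rad and value of joint each of screw1, screw2 below 0.92 rad) or (value of joint each of screw4, screw1 above 0.92 rad and value of joint each of screw2, screw3 below 0.92 rad))).
It fails at once if a screw is drawn down (beyond 0.9 rad) while another is not yet snug (below 0.22 rad) (value of joint any of screw1, screw2, screw3, screw4 above 0.9 rad and value of joint any of screw1, screw2, screw3, screw4 below 0.22 rad).
It fails at once if a screw is turned by the fingers instead of the wrench (finger force on a screw above 3 N) (contact force between the fingers and screw1 above 3 N or contact force between the fingers and screw2 above 3 N or contact force between the fingers and screw3 above 3 N or contact force between the fingers and screw4 above 3 N).
It fails at once if a bystander is moved by more than 30 mm (distance of any of vial_rack, solvent, beaker, spare_seal, spatula, headspace_vial, wash_bottle, small_wrench_grip from where it was at the start of the episode above 0.03 m).
It also fails if it takes over 72 s, if anything falls off the work surface, if the arm or the gripper's body presses on something with over 40 N, if the wrist force passes 120 N, or if a joint passes its speed limit or range.

## Robot

A 6-joint arm with a two-finger parallel gripper is mounted at the origin on the work surface. World frame = base frame: x ahead of the robot, y to its left, z up, the work surface at z = 0. Lengths are in m, angles in rad, forces in N, time in s.
With the tool pointing down it reaches from about 0.425 to 0.95 m from the base axis. Payload 14.7 kg.
Tool frame: the origin (TCP) lies midway between the tips of the shut fingers; the grasp point (between the pads) lies 19 mm behind it; z points along the fingers, x is the direction in which the jaws open and shut, and the axes are right-handed (so a half turn about z gives the same grasp; the last joint's range is limited). The gripper opens to 85 mm and grips with 20 to 120 N. Pads are 22 mm wide; open, the fingers measure 114 mm over their backs; the gripper's body (76 mm by 85 mm) begins 54 mm behind the grasp point. The pads swing forward as they close: fully open they stand 13 mm farther back than shut.
Start: joints at [1.256, 0.48, 1.596, -0, 1.065, -0.047], TCP at [0.172, 0.627, 0.21] pointing down, gripper open.
Joint ranges: [-2.75, 2.75], [-0.82, 2.05], [0.23, 2.67], [-1.56, 4.7], [0.09, 2.69], [-2.92, 2.92]. Speed limits (rad/s): [1.89, 1.89, 2.39, 3.01, 3.01, 3.01].

## Interface

Orientations are given as a unit quaternion [x, y, z, w].
In Python, from rig import get_obs, read_camera, close_job gives the robot as it stands.
- The arm moves only by the shell command python3 -m handwheel 'ROWS'. ROWS is JSON, a list of rows, each an object of numbers: "dx", "dy", "dz": the shift along the tool's x, y, z in cm; "ax", "ay", "az": the turn, a rotation vector about the tool's x, y, z in degrees; "hand": the closure, from 0 (fully open) to 1 (shut). In form: [{"dx": .., "dy": .., "dz": .., "ax": .., "ay": .., "az": .., "hand": ..}, ...]. A call has 1 to 12 rows; each row shifts and turns the commanded pose from where the row before left it, along the tool's axes as they then stand; what a row does not reach is not made up. A row lasts 1/10 s, in which the tool goes at most 50 mm and 8.59 degrees, less where a joint would pass 70% of its speed; a pose out of reach is approached as far as the arm can. A call with a gripper value outside its range is refused whole. The fingers move at their own pace and stop on an object; the grip force is fixed at half the most. Time passes only in rows, so rows that do not move let the fingers close. It gives the time, the measured TCP pose, the force and the opening at its end, in the units of the state.
- get_obs(): the state, without advancing time (a new reading comes with each control period).
- read_camera(name): name is "scene" or "top" or "wrist"; returns a dict with "image" (480x640x3 uint8, blue, green, red), "range_z" (480x640 float32, m along the optical axis (not along the pixel's ray), 0 where there is no reading), "K" (3x3 intrinsics, pixels), "extrinsics" (4x4, takes a point from camera to world coordinates); the wrist camera has in their place "tool_from_camera" (4x4, takes a point from camera to tool coordinates, whose origin is the TCP and whose axes are the tool frame's). Camera axes: x right, y up, looking along -z (the intrinsics and any distortion apply to the point x, -y, -z); pixel columns grow to the right and rows downward; lengths in m; the calibration is good to about 2 mm. The wrist camera is an equidistant fisheye: a pixel r from the principal point sees the ray r / f radians off the axis. A picture is of the moment at which its call begins: read the wrist's pose just before it.
- close_job(): hands the job in, once; it reports no verdict.
The state is a dict: "t": time; "joint_pos": joint angles; "qvel": joint speeds; "effort": joint torques, N m; "tcp_pos": TCP position; "orientation": TCP orientation; "contact_force": force on the tool from outside, world axes, zero at the start; "ft_torque": the same for the moment, N m; "grip_width": finger opening in m.
Only numpy, scipy, OpenCV 4.12 (cv2) and the standard library are available. Lean on these libraries where they do the work, as an engineer would, in place of code of your own. Each camera call takes 0.05 s, during which the arm holds its last target. There are 200 camera calls.

## Working session

There is one attempt and no reset: what is moved stays moved. The work goes in short steps, Python scripts to look and compute and a shell command to move; the robot and the scene stay as the last step left them, time stands still between calls to the robot, and variables do not carry over. Pictures are saved under pics/ and viewed, about 8 in all and at most 12, crops included, and the job is handed in when it is done.

```bash
ls; mkdir -p pics
cat > h.py <<'E'
import numpy as np, cv2
from rig import get_obs, read_camera
from scipy.spatial.transform import Rotation as R
def save(name, fn):
    o=get_obs(); c=read_camera(name); cv2.imwrite('pics/'+fn+'.png',c['image'])
    d={k:np.array(v) for k,v in c.items()}; d['tp']=np.array(o['tcp_pos']); d['tq']=np.array(o['orientation'])
    np.savez('pics/'+fn+'.npz',**d); return d
def load(fn): return dict(np.load('pics/'+fn+'.npz'))
def cloud(d):
    K=d['K'];z=d['range_z'];v,u=np.mgrid[0:z.shape[0],0:z.shape[1]]
    P=np.stack([(u-K[0,2])/K[0,0]*z,-(v-K[1,2])/K[1,1]*z,-z],-1)
    E=d['extrinsics'];W=P@E[:3,:3].T+E[:3,3];W[z==0]=np.nan;return W
E
python3 - <<'E'
from h import *
for n in('scene','top'):
    d=save(n,n+'0'); print(d['K'].tolist(),d['extrinsics'].round(3).tolist())
print(get_obs())
E
```

```text
pics
[[504.8819662702384, 0.0, 319.0823847993466], [0.0, 504.8819662702384, 233.53080074912106], [0.0, 0.0, 1.0]] [[0.498, -0.622, 0.605, 1.256], [0.867, 0.373, -0.331, -0.392], [-0.02, 0.689, 0.725, 0.906], [0.0, 0.0, 0.0, 1.0]]
[[504.6763321503837, 0.0, 320.4405704009362], [0.0, 504.6763321503837, 237.7043987968517], [0.0, 0.0, 1.0]] [[-0.008, 0.995, -0.104, 0.453], [-1.0, -0.008, 0.001, -0.032], [0.0, 0.104, 0.995, 1.332], [0.0, 0.0, 0.0, 1.0]]
{'t': 0.1, 'joint_pos': array([ 1.25641496e+00,  4.80755922e-01,  1.59681889e+00,  3.99058211e-06,
        1.06510060e+00, -4.66096510e-02]), 'qvel': array([ 0.0007872 , -0.00324421, -0.00147269, -0.00047547, -0.00133089,
        0.00017862]), 'effort': array([ 5.44284285e-04, -9.52258587e+01, -4.31036854e+01, -7.67218148e-05,
        5.37166008e-03,  6.41239740e-05]), 'tcp_pos': array([0.17184093, 0.62646292, 0.20984215]), 'orientation': array([ 7.95168132e-01,  6.06388777e-01, -4.46310843e-04,  3.06439277e-04]), 'contact_force': array([-0.58291529, -0.0438965 ,  0.09205665]), 'ft_torque': array([0.03995515, 0.00929305, 0.00145896]), 'grip_width': 0.08538044557995574}
```

View pics/top0.png

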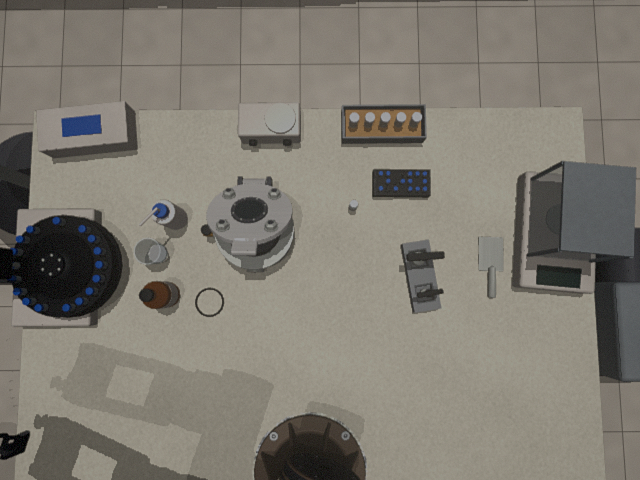

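View pics/scene0.png

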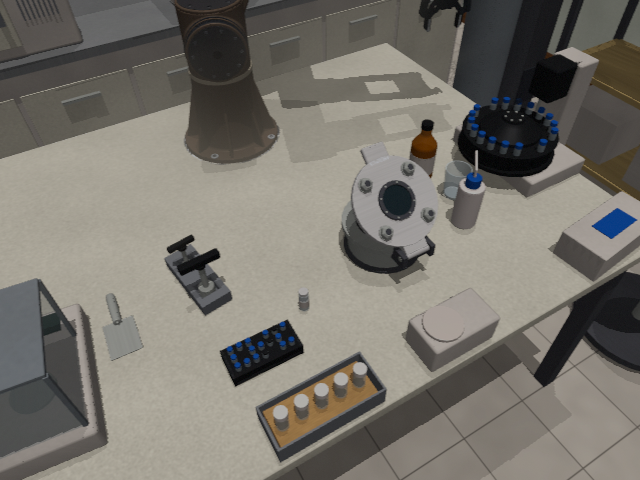

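Top view: chamber centred near (250,215), with its hinge away from the robot at (257,183), tab near (243,247) and the cover partly open. The stand is near (421,276), with the large wrench at (425,255) and the small one at (428,293). The scene view confirms it. Next I measure from the depth images.

```bash
cat > m.py <<'E'
from h import *
def rect(P,name):
    (c,s,a)=cv2.minAreaRect((P*1000).astype(np.float32)); print(name,'c',np.round(c,1),'size',np.round(s,1),'ang',round(a,1),len(P))
for n in('top0','scene0'):
    W=cloud(load(n)); P=W[np.isfinite(W).all(-1)]; print(n)
    S=P[(P[:,0]>.3)&(P[:,0]<.8)&(P[:,1]>-.45)&(P[:,1]<-.15)]
    rect(S[(abs(S[:,2]-.03)<.003)][:,:2],'stand top')
    rect(S[(S[:,2]>.112)&(S[:,2]<.13)][:,:2],'large bar')
    rect(S[(S[:,2]>.090)&(S[:,2]<.103)&(S[:,0]<.52)][:,:2],'small?')
    C=P[(P[:,0]>.4)&(P[:,0]<.85)&(P[:,1]>0)&(P[:,1]<.3)&(P[:,2]>.09)]
    rng=np.random.default_rng(0);best=0
    for _ in range(600):
        a,b,c=C[rng.integers(len(C),size=3)];m=np.cross(b-a,c-a);L=np.linalg.norm(m)
        if L<1e-4: continue
        m/=L;k=(abs((C-a)@m)<.002).sum()
        if k>best: best=k;bm=m;ba=a
    I=C[abs((C-ba)@bm)<.003];c0=I.mean(0);nn=np.linalg.svd(I-c0,full_matrices=False)[2][2];nn*=np.sign(nn[2])
    h=np.array([-nn[1],nn[0],0]);h/=np.linalg.norm(h)   # hinge axis dir
    u=np.cross(h,nn); 
    if u[2]<0:u=-u
    print('n',nn.round(3),best,'open',np.arccos(nn[2]).round(3),'hinge back dir yaw',np.arctan2(-u[1],-u[0]).round(3))
    q=np.c_[(C-c0)@u,(C-c0)@h]; d=(C-c0)@nn
    T=q[(abs(d-.016)<.003)]
    lab=cv2.connectedComponentsWithStats(cv2.dilate(cv2.UMat(np.zeros((400,400),np.uint8)).get(),None))
    img=np.zeros((400,400),np.uint8);ij=np.round(T*1000+200).astype(int);ok=((ij>=0)&(ij<400)).all(1)
    img[ij[ok,0],ij[ok,1]]=255;img=cv2.dilate(img,np.ones((5,5)))
    N,_,st,ce=cv2.connectedComponentsWithStats(img)
    print([(st[i,4],(ce[i][::-1]-200).round(1).tolist()) for i in range(1,N) if st[i,4]>80])
    np.savez('pics/'+n+'_pl.npz',c0=c0,n=nn,u=u,h=h)
    print('c0',c0.round(4),'u',u.round(3),'h',h.round(3))
    q2=q[abs(d)<.003];print('plane extent u',np.percentile(q2[:,0],[.5,99.5]).round(4),'v',np.percentile(q2[:,1],[.5,99.5]).round(4))
E
python3 m.py
```

```text
top0
stand top c [ 585.4 -255. ] size [378.  154.7] ang 2.7 1865
large bar c [ 535.1 -286. ] size [18.1 90.9] ang 3.6 285
small? c [ 444.2 -299.2] size [17.1 64.4] ang 9.5 142
n [ 0.617 -0.01   0.787] 2687 open 0.665 hinge back dir yaw -0.016
[(np.int32(539), [-65.2, -53.4]), (np.int32(500), [-64.4, 54.6]), (np.int32(563), [43.2, 53.9]), (np.int32(492), [43.9, -54.3])]
c0 [0.6306 0.1324 0.1778] u [-0.787  0.013  0.617] h [0.016 1.    0.   ]
plane extent u [-0.1317  0.1167] v [-0.0954  0.0959]
scene0
stand top c [ 587.5 -252.5] size [380.5 153. ] ang 2.9 2597
large bar c [ 537.2 -283.2] size [20.5 89.8] ang 4.2 416
small? c [ 447.5 -297.3] size [19.1 64.2] ang 8.3 190
n [ 0.621 -0.008  0.784] 4007 open 0.67 hinge back dir yaw -0.013
[(np.int32(570), [-54.0, 58.3]), (np.int32(596), [-53.4, -51.2]), (np.int32(586), [55.0, -51.0]), (np.int32(581), [54.6, 57.0])]
c0 [0.6418 0.1304 0.1707] u [-0.784  0.01   0.621] h [0.013 1.    0.   ]
plane extent u [-0.122  0.127] v [-0.0929  0.1003]
```

Measured so far:

| Item | Value |
|---|---|
| Hinge | about (.724, .132, .086) |
| Chamber yaw | about -0.8° |
| Cover opening | about 0.667 rad |
| Tab | about (.553, .135, .238) |
| Large wrench | (.536, -.285), yaw about 3.8° |

First I turn the tool to yaw 0, raise it and shut the fingers.

```bash
python3 -m handwheel '[{"az":8.3,"dz":-1,"hand":1},{"az":8.3,"dz":-1,"hand":1},{"az":8.3,"dz":-1,"hand":1},{"az":8.3,"dz":-1,"hand":1},{"az":8.3,"dz":-1,"hand":1},{"az":8.3,"dz":-1,"hand":1},{"az":8.3,"dz":-1,"hand":1},{"az":8.3,"dz":-1,"hand":1},{"az":8.3,"dz":-1,"hand":1},{"hand":1}]'
cat > g.py <<'E'
import sys
from h import *
o=get_obs();p=np.array(o['tcp_pos']);M=R.from_quat(o['orientation']).as_matrix()
yaw=np.degrees(np.arctan2(M[1,0],M[0,0]))
print('t',round(o['t'],2),'p',p.round(4),'yaw',yaw.round(2),'tilt',np.degrees(np.arccos(-M[2,2])).round(2),'F',np.round(o['contact_force'],1),'T',np.round(o['ft_torque'],2),'w',round(o['grip_width'],4))
if len(sys.argv)>3:
    t=np.array(list(map(float,sys.argv[1:4])));print('d tool cm',((t-p)@M*100).round(2), 'az',(yaw-float(sys.argv[4])).round(2) if len(sys.argv)>4 else '')
E
python3 g.py .553 .135 .29 0
```

```text
t 0.1 p [0.1718 0.6265 0.2098] yaw 74.66 tilt 0.06 F [-0.6 -0.   0.1] T [0.04 0.01 0.  ] w 0.0854
d tool cm [-37.32  49.76  -7.98] az 74.66schema error: expected keys dx, dy, dz, ax, ay, az, hand
```

```bash
python3 -m handwheel '[{"dx":0,"dy":0,"dz":-1,"ax":0,"ay":0,"az":8.3,"hand":1},{"dx":0,"dy":0,"dz":-1,"ax":0,"ay":0,"az":8.3,"hand":1},{"dx":0,"dy":0,"dz":-1,"ax":0,"ay":0,"az":8.3,"hand":1},{"dx":0,"dy":0,"dz":-1,"ax":0,"ay":0,"az":8.3,"hand":1},{"dx":0,"dy":0,"dz":-1,"ax":0,"ay":0,"az":8.3,"hand":1},{"dx":0,"dy":0,"dz":-1,"ax":0,"ay":0,"az":8.3,"hand":1},{"dx":0,"dy":0,"dz":-1,"ax":0,"ay":0,"az":8.3,"hand":1},{"dx":0,"dy":0,"dz":-1,"ax":0,"ay":0,"az":8.3,"hand":1},{"dx":0,"dy":0,"dz":-1,"ax":0,"ay":0,"az":8.3,"hand":1},{"dx":0,"dy":0,"dz":0,"ax":0,"ay":0,"az":0,"hand":1}]'
python3 g.py .553 .135 .29 0
```

```text
t: 1.1
tcp_pos: [0.1721, 0.6273, 0.3014]
orientation: [1.0, -0.002, 0.0, -0.001]
contact_force: [-0.7, 0.5, 0.5]
grip_width: 0.0001
t 1.1 p [0.1721 0.6273 0.3014] yaw -0.21 tilt 0.09 F [-0.7  0.5  0.5] T [-0.01 -0.01 -0.04] w 0.0001
d tool cm [38.27 49.09  1.09] az -0.21
```

```bash
python3 -m handwheel '[{"dx":3.2,"dy":4.1,"dz":0,"ax":0,"ay":0,"az":0,"hand":1},{"dx":3.2,"dy":4.1,"dz":0,"ax":0,"ay":0,"az":0,"hand":1},{"dx":3.2,"dy":4.1,"dz":0,"ax":0,"ay":0,"az":0,"hand":1},{"dx":3.2,"dy":4.1,"dz":0,"ax":0,"ay":0,"az":0,"hand":1},{"dx":3.2,"dy":4.1,"dz":0,"ax":0,"ay":0,"az":0,"hand":1},{"dx":3.2,"dy":4.1,"dz":0,"ax":0,"ay":0,"az":0,"hand":1},{"dx":3.2,"dy":4.1,"dz":0,"ax":0,"ay":0,"az":0,"hand":1},{"dx":3.2,"dy":4.1,"dz":0,"ax":0,"ay":0,"az":0,"hand":1},{"dx":3.2,"dy":4.1,"dz":0,"ax":0,"ay":0,"az":0,"hand":1},{"dx":3.2,"dy":4.1,"dz":0,"ax":0,"ay":0,"az":0,"hand":1},{"dx":3.2,"dy":4.1,"dz":0.5,"ax":0,"ay":0,"az":0,"hand":1},{"dx":3.0,"dy":4.0,"dz":0.6,"ax":0,"ay":0,"az":0,"hand":1}]'
python3 -m handwheel '[{"dx":0,"dy":0,"dz":1,"ax":0,"ay":0,"az":0,"hand":1},{"dx":0,"dy":0,"dz":1,"ax":0,"ay":0,"az":0,"hand":1}]'
python3 g.py .553 .135 .24 0
```

```text
t: 2.3
tcp_pos: [0.5406, 0.1515, 0.2891]
orientation: [1.0, 0.002, 0.0, -0.0]
contact_force: [1.6, 0.7, 0.6]
grip_width: 0.0001
t: 2.5
tcp_pos: [0.5397, 0.1524, 0.2684]
orientation: [1.0, 0.0, -0.001, 0.0]
contact_force: [-0.4, -0.0, -0.6]
grip_width: -0.0001
t 2.5 p [0.5397 0.1524 0.2684] yaw 0.03 tilt 0.06 F [-0.4 -0.  -0.6] T [-0.    0.01  0.01] w -0.0001
d tool cm [1.33 1.74 2.84] az 0.03
```

```bash
python3 -m handwheel '[{"dx":0.7,"dy":0.9,"dz":1,"ax":0,"ay":0,"az":0,"hand":1},{"dx":0.6,"dy":0.8,"dz":1,"ax":0,"ay":0,"az":0,"hand":1},{"dx":0,"dy":0,"dz":0.8,"ax":0,"ay":0,"az":0,"hand":1},{"dx":-0.4,"dy":0,"dz":0.8,"ax":0,"ay":0,"az":0,"hand":1},{"dx":-0.6,"dy":0,"dz":0.8,"ax":0,"ay":0,"az":0,"hand":1},{"dx":-0.6,"dy":0,"dz":0.8,"ax":0,"ay":0,"az":0,"hand":1}]'
python3 g.py .525 .135 .198 0
```

```text
t: 3.1
tcp_pos: [0.5362, 0.1369, 0.2174]
orientation: [1.0, -0.0, 0.0, -0.0]
contact_force: [1.2, 1.3, 4.6]
grip_width: 0.0002
t 3.1 p [0.5362 0.1369 0.2174] yaw -0.01 tilt 0.05 F [1.2 1.3 4.6] T [ 0.2  -0.04  0.04] w 0.0002
d tool cm [-1.12  0.19  1.94] az -0.01
```

Run:
```python
from h import *
c=save('scene','push1')
cv2.imwrite('pics/push1c.png',cv2.resize(c['image'][80:300,270:500],None,fx=2.4,fy=2.4))
```

```text
(no output)
```

View pics/push1c.png

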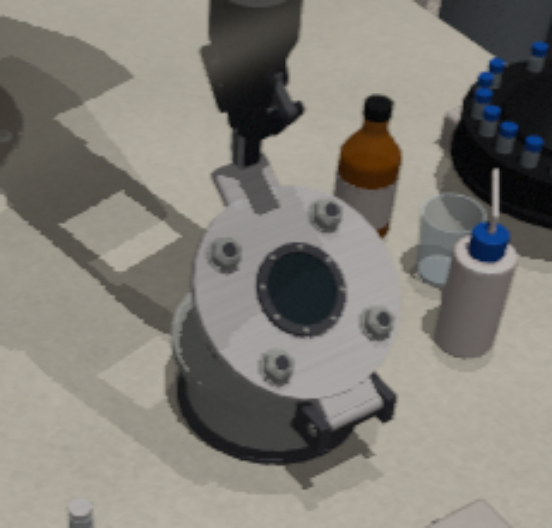

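The picture shows the shut fingertips resting on the tab, at crop (245,165), with about 4.6 N. I continue down the arc.

```bash
python3 -m handwheel '[{"dx":-0.5,"dy":0,"dz":0.9,"ax":0,"ay":0,"az":0,"hand":1},{"dx":-0.5,"dy":0,"dz":0.9,"ax":0,"ay":0,"az":0,"hand":1},{"dx":-0.5,"dy":0,"dz":1,"ax":0,"ay":0,"az":0,"hand":1},{"dx":-0.4,"dy":0,"dz":1,"ax":0,"ay":0,"az":0,"hand":1},{"dx":-0.4,"dy":0,"dz":1,"ax":0,"ay":0,"az":0,"hand":1},{"dx":-0.3,"dy":0,"dz":1,"ax":0,"ay":0,"az":0,"hand":1},{"dx":-0.3,"dy":0,"dz":1,"ax":0,"ay":0,"az":0,"hand":1},{"dx":-0.3,"dy":0,"dz":1,"ax":0,"ay":0,"az":0,"hand":1},{"dx":-0.2,"dy":0,"dz":0.6,"ax":0,"ay":0,"az":0,"hand":1}]'
python3 g.py .4985 .135 .1227 0
```

```text
t: 4.05
tcp_pos: [0.5023, 0.1365, 0.1326]
orientation: [1.0, -0.0, -0.0, 0.0]
contact_force: [-0.0, 0.7, 3.8]
grip_width: 0.0001
t 4.05 p [0.5023 0.1365 0.1326] yaw -0.05 tilt 0.03 F [-0.   0.7  3.8] T [ 0.13  0.07 -0.01] w 0.0001
d tool cm [-0.37  0.15  0.99] az -0.05
```

```bash
python3 -m handwheel '[{"dx":-0.1,"dy":0,"dz":0.5,"ax":0,"ay":0,"az":0,"hand":1},{"dx":-0.1,"dy":0,"dz":0.5,"ax":0,"ay":0,"az":0,"hand":1},{"dx":-0.1,"dy":0,"dz":0.5,"ax":0,"ay":0,"az":0,"hand":1},{"dx":-0.1,"dy":0,"dz":0.5,"ax":0,"ay":0,"az":0,"hand":1},{"dx":0,"dy":0,"dz":0.4,"ax":0,"ay":0,"az":0,"hand":1},{"dx":0,"dy":0,"dz":0.4,"ax":0,"ay":0,"az":0,"hand":1},{"dx":0,"dy":0,"dz":0.3,"ax":0,"ay":0,"az":0,"hand":1},{"dx":0,"dy":0,"dz":0.2,"ax":0,"ay":0,"az":0,"hand":1},{"dx":0,"dy":0,"dz":0.1,"ax":0,"ay":0,"az":0,"hand":1},{"dx":0,"dy":0,"dz":0,"ax":0,"ay":0,"az":0,"hand":1}]'
python3 g.py .497 .135 .098 0
```

```text
t: 5.05
tcp_pos: [0.4988, 0.1365, 0.0996]
orientation: [1.0, -0.0, 0.0, -0.0]
contact_force: [-0.3, -1.0, 0.3]
grip_width: 0.0002
t 5.05 p [0.4988 0.1365 0.0996] yaw -0.04 tilt 0.01 F [-0.3 -1.   0.3] T [-0.05  0.03 -0.02] w 0.0002
d tool cm [-0.18  0.15  0.16] az -0.04
```

```bash
python3 -m handwheel '[{"dx":0,"dy":0,"dz":0.1,"ax":0,"ay":0,"az":0,"hand":1},{"dx":0,"dy":0,"dz":0.1,"ax":0,"ay":0,"az":0,"hand":1},{"dx":0,"dy":0,"dz":0.1,"ax":0,"ay":0,"az":0,"hand":1},{"dx":0,"dy":0,"dz":0,"ax":0,"ay":0,"az":0,"hand":1}]'
python3 g.py .497 .135 .098 0
```

```text
t: 5.45
tcp_pos: [0.4986, 0.1365, 0.0966]
orientation: [1.0, -0.0, -0.0, -0.0]
contact_force: [-1.1, 0.1, 1.5]
grip_width: 0.0
t 5.45 p [0.4986 0.1365 0.0966] yaw -0.04 tilt 0.0 F [-1.1  0.1  1.5] T [0.02 0.09 0.01] w 0.0
d tool cm [-0.16  0.15 -0.14] az -0.04
```

```bash
cat > cov.py <<'E'
from h import *
import sys
for n in('top','scene'):
    W=cloud(save(n,n+sys.argv[1]));P=W[np.isfinite(W).all(-1)]
    C=P[(abs(P[:,0]-.606)<.09)&(abs(P[:,1]-.134)<.09)&(P[:,2]>.08)&(P[:,2]<.15)]
    C=C[abs(C[:,2]-np.median(C[:,2]))<.012]
    for _ in range(4):
        A=np.c_[C[:,:2],np.ones(len(C))];s=np.linalg.lstsq(A,C[:,2],rcond=None)[0];r=C[:,2]-A@s;C=C[abs(r)<max(.002,1.2*r.std())]
    print(n,'slopes',s[:2].round(4),'z@tab',(s@[.497,.135,1]).round(4),'z@centre',(s@[.606,.134,1]).round(4),len(C))
E
python3 cov.py a
```

```text
top slopes [-0.0743  0.0033] z@tab 0.1172 z@centre 0.1091 1507
scene slopes [-0.0738  0.002 ] z@tab 0.1185 z@centre 0.1104 2455
```

Run:
```python
import cv2
i=cv2.imread('pics/scenea.png');cv2.imwrite('pics/scenea_c.png',cv2.resize(i[80:300,270:500],None,fx=2.4,fy=2.4))
```

```text
(no output)
```

View pics/scenea_c.png

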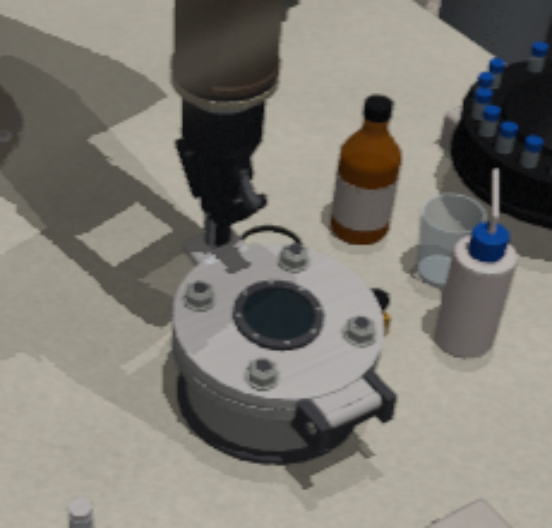

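Run:
```python
from h import *
o=get_obs();p=np.array(o['tcp_pos']);print(o['t'],p,o['contact_force'],o['joint_pos'])
d=load('scenea');E=d['extrinsics'];K=d['K']
for q in (p,np.array([.497,.135,.100]),np.array([.497,.135,.117])):
    c=E[:3,:3].T@(q-E[:3,3]);u=K[0,0]*c[0]/-c[2]+K[0,2];v=-K[1,1]*c[1]/-c[2]+K[1,2]
    print(q.round(3),'px',u.round(1),v.round(1),'crop',((u-270)*2.4).round(),((v-80)*2.4).round())
W=cloud(d)
P=W[np.isfinite(W).all(-1)];T=P[(abs(P[:,0]-.497)<.03)&(abs(P[:,1]-.135)<.04)]
for z in np.arange(.07,.16,.006):
    s=T[(T[:,2]>=z)&(T[:,2]<z+.006)]
    if len(s): print(z.round(3),len(s),s.min(0).round(3),s.max(0).round(3))
```

```text
5.55 [0.49883972 0.13647322 0.09664919] [-0.29086365  0.06297672 -0.14731608] [ 2.08462725e-01  4.51498478e-01  2.00652715e+00 -7.80347440e-05
  6.83220158e-01  2.09280982e-01]
[0.499 0.136 0.097] px 359.2 187.9 crop 214.0 259.0
[0.497 0.135 0.1  ] px 358.4 186.6 crop 212.0 256.0
[0.497 0.135 0.117] px 358.6 181.2 crop 213.0 243.0
0.106 17 [0.478 0.108 0.107] [0.525 0.167 0.112]
0.112 192 [0.483 0.096 0.112] [0.527 0.174 0.118]
0.118 80 [0.481 0.11  0.118] [0.526 0.168 0.124]
0.124 15 [0.491 0.126 0.124] [0.512 0.137 0.129]
0.13 25 [0.485 0.126 0.13 ] [0.515 0.146 0.136]
0.136 25 [0.484 0.125 0.136] [0.515 0.146 0.142]
0.142 24 [0.486 0.125 0.142] [0.516 0.144 0.148]
0.148 14 [0.487 0.126 0.148] [0.514 0.14  0.154]
0.154 11 [0.489 0.125 0.154] [0.512 0.132 0.159]
```

```bash
python3 -m handwheel '[{"dx":0,"dy":0,"dz":-0.5,"ax":0,"ay":0,"az":0,"hand":1},{"dx":0,"dy":0,"dz":-0.5,"ax":0,"ay":0,"az":0,"hand":1}]'; python3 -m handwheel '[{"dx":0,"dy":0,"dz":-0.5,"ax":0,"ay":0,"az":0,"hand":1},{"dx":0,"dy":0,"dz":-0.5,"ax":0,"ay":0,"az":0,"hand":1}]';python3 cov.py b; python3 -m handwheel '[{"dx":0,"dy":0,"dz":-1,"ax":0,"ay":0,"az":0,"hand":1},{"dx":0,"dy":0,"dz":-1,"ax":0,"ay":0,"az":0,"hand":1},{"dx":0,"dy":0,"dz":-1,"ax":0,"ay":0,"az":0,"hand":1},{"dx":0,"dy":0,"dz":-1,"ax":0,"ay":0,"az":0,"hand":1},{"dx":0,"dy":0,"dz":-1,"ax":0,"ay":0,"az":0,"hand":1},{"dx":0,"dy":0,"dz":-1,"ax":0,"ay":0,"az":0,"hand":1}]';python3 cov.py c
python3 - <<'E'
from h import *
d=save('wrist','w1');print(d['K'].tolist(),d['tool_from_camera'].round(3).tolist())
E
```

```text
t: 5.75
tcp_pos: [0.4987, 0.1365, 0.107]
orientation: [1.0, -0.0, -0.0, 0.0]
contact_force: [-0.4, -0.5, -0.0]
grip_width: -0.0003
t: 5.95
tcp_pos: [0.4988, 0.1365, 0.1173]
orientation: [1.0, -0.0, 0.0, -0.0]
contact_force: [-0.3, 0.9, -0.1]
grip_width: 0.0
top slopes [-0.0722  0.0017] z@tab 0.1169 z@centre 0.109 1464
scene slopes [-0.0746  0.0038] z@tab 0.1186 z@centre 0.1104 2422
t: 6.65
tcp_pos: [0.4987, 0.1365, 0.1777]
orientation: [1.0, -0.0, 0.0, -0.0]
contact_force: [-0.0, 1.1, 0.5]
grip_width: 0.0002
top slopes [-0.074   0.0002] z@tab 0.117 z@centre 0.1089 1444
scene slopes [-0.0729  0.0021] z@tab 0.1182 z@centre 0.1103 2445
[[371.64829954431775, 0.0, 317.95637764492744], [0.0, 371.64829954431775, 234.75563750871262], [0.0, 0.0, 1.0]] [[1.0, 0.0, 0.0, -0.001], [0.0, -0.951, -0.309, -0.079], [0.0, 0.309, -0.951, -0.163], [0.0, 0.0, 0.0, 1.0]]
```

View pics/w1.png

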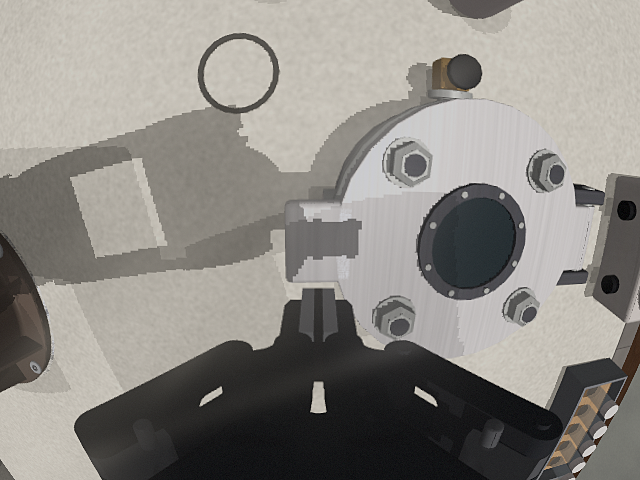

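The wrist view shows the bare tab at (285–360, 200–280) with the finger's shadow on it. The cover is still about 0.074 rad open, so contact was lost. I approach again in small steps and watch the force.

```bash
python3 -m handwheel '[{"dx":0,"dy":0,"dz":1.5,"ax":0,"ay":0,"az":0,"hand":1},{"dx":0,"dy":0,"dz":1.5,"ax":0,"ay":0,"az":0,"hand":1},{"dx":0,"dy":0,"dz":1.5,"ax":0,"ay":0,"az":0,"hand":1},{"dx":0,"dy":0,"dz":1,"ax":0,"ay":0,"az":0,"hand":1}]'
for i in 1 2 3; do python3 -m handwheel '[{"dx":0,"dy":0,"dz":0.2,"ax":0,"ay":0,"az":0,"hand":1}]' | grep -E "tcp|force"; done
python3 -m handwheel '[{"dx":0,"dy":0,"dz":0.2,"ax":0,"ay":0,"az":0,"hand":1}]' | grep -E "tcp|force"; python3 cov.py d
```

```text
t: 7.2
tcp_pos: [0.498, 0.1363, 0.1203]
orientation: [1.0, -0.0, -0.001, 0.0]
contact_force: [-0.4, -0.0, 0.0]
grip_width: -0.0003
tcp_pos: [0.4978, 0.1363, 0.1184]
contact_force: [-0.1, 0.9, 0.4]
tcp_pos: [0.4986, 0.1365, 0.1175]
contact_force: [0.8, -0.0, 0.4]
tcp_pos: [0.499, 0.1366, 0.116]
contact_force: [0.3, 0.4, -0.0]
tcp_pos: [0.499, 0.1366, 0.114]
contact_force: [-0.7, -0.6, 0.4]
top slopes [-0.0754  0.0008] z@tab 0.1173 z@centre 0.1091 1479
scene slopes [-0.0728  0.0008] z@tab 0.1183 z@centre 0.1104 2481
```

Run:
```python
from h import *
W=cloud(load('push1'));P=W[np.isfinite(W).all(-1)]
C=P[(P[:,0]>.53)&(P[:,0]<.69)&(abs(P[:,1]-.134)<.085)&(P[:,2]>.1)]
A=np.c_[C[:,:2],np.ones(len(C))];s=np.linalg.lstsq(A,C[:,2],rcond=None)[0]
for _ in range(8):
    A=np.c_[C[:,:2],np.ones(len(C))];s=np.linalg.lstsq(A,C[:,2],rcond=None)[0];r=C[:,2]-A@s;C=C[abs(r)<max(.0025,1.5*r.std())]
th=np.arctan(-s[0]);print(len(C),s,'theta',th,'tab x,z',.724-.228*np.cos(th)+.014*np.sin(th),.086+.228*np.sin(th)+.014*np.cos(th))
```

```text
2895 [-2.57423457 -0.3534868   1.89742293] theta 1.200273305224333 tab x,z 0.6544904469626543 0.3035969256137329
```

```bash
cat > th.py <<'E'
from h import *
def theta(d):
    W=cloud(d);P=W[np.isfinite(W).all(-1)];P=P[(P[:,0]>.46)&(P[:,0]<.72)&(abs(P[:,1]-.134)<.1)&(P[:,2]>.07)]-[.724,0,.086]
    ts=np.arange(-.05,1,.005);k=[(abs(P[:,0]*np.sin(t)+P[:,2]*np.cos(t)-.0145)<.002).sum() for t in ts]
    return ts[int(np.argmax(k))].round(3),max(k)
if __name__=='__main__':
    import sys
    for f in sys.argv[1:]:
        t,k=theta(load(f));print(f,t,k,'tab x,z',(.724-.228*np.cos(t)+.014*np.sin(t)).round(4),(.086+.228*np.sin(t)+.014*np.cos(t)).round(4))
E
python3 th.py top0 scene0 push1 topa scenea scened
```

```text
top0 0.665 2564 tab x,z 0.5532 0.2377
scene0 0.675 3654 tab x,z 0.5547 0.2394
push1 0.615 3600 tab x,z 0.5459 0.229
topa 0.07 1715 tab x,z 0.4975 0.1159
scenea 0.08 2951 tab x,z 0.4978 0.1182
scened 0.08 3019 tab x,z 0.4978 0.1182
```

Checking the images shows the effective contact lies about 20 mm behind the nominal TCP: at θ=0.615 and at θ=0.075 the TCP was 18–20 mm below the tab face. The cover has therefore simply not been pushed far enough, so I continue down.

```bash
python3 -m handwheel '[{"dx":0,"dy":0,"dz":0.6,"ax":0,"ay":0,"az":0,"hand":1},{"dx":0,"dy":0,"dz":0.6,"ax":0,"ay":0,"az":0,"hand":1},{"dx":0,"dy":0,"dz":0.4,"ax":0,"ay":0,"az":0,"hand":1},{"dx":0,"dy":0,"dz":0.3,"ax":0,"ay":0,"az":0,"hand":1},{"dx":0,"dy":0,"dz":0.3,"ax":0,"ay":0,"az":0,"hand":1}]'; python3 -m handwheel '[{"dx":0,"dy":0,"dz":0.3,"ax":0,"ay":0,"az":0,"hand":1},{"dx":0,"dy":0,"dz":0.3,"ax":0,"ay":0,"az":0,"hand":1}]'
python3 - <<'E'
from h import *
from th import theta
print(theta(save('scene','e')))
E
```

```text
t: 8.2
tcp_pos: [0.4983, 0.1364, 0.0913]
orientation: [1.0, -0.0, -0.0, 0.0]
contact_force: [-2.0, 0.2, 2.4]
grip_width: 0.0002
t: 8.4
tcp_pos: [0.4986, 0.1365, 0.0854]
orientation: [1.0, -0.0, -0.0, 0.0]
contact_force: [-2.3, 0.3, 2.6]
grip_width: 0.0
(np.float64(0.03), np.int64(2877))
```

Pushing works: θ is now about 0.03. I keep going until the force rises.

```bash
python3 -m handwheel '[{"dx":0,"dy":0,"dz":0.2,"ax":0,"ay":0,"az":0,"hand":1},{"dx":0,"dy":0,"dz":0.2,"ax":0,"ay":0,"az":0,"hand":1}]'; for i in 1 2 3; do python3 -m handwheel '[{"dx":0,"dy":0,"dz":0.15,"ax":0,"ay":0,"az":0,"hand":1}]' | grep -E "tcp|force"; done
python3 - <<'E'
from h import *
from th import theta
print(theta(save('scene','f')),theta(save('top','f2')))
E
```

```text
t: 8.65
tcp_pos: [0.4986, 0.1365, 0.0816]
orientation: [1.0, -0.0, 0.0, -0.0]
contact_force: [-2.4, -0.2, 3.0]
grip_width: 0.0004
tcp_pos: [0.4985, 0.1365, 0.08]
contact_force: [-3.4, -0.4, 3.7]
tcp_pos: [0.4987, 0.1365, 0.0788]
contact_force: [-12.0, -2.0, 42.8]
tcp_pos: [0.4988, 0.1365, 0.0786]
contact_force: [-18.1, -3.3, 72.3]
(np.float64(0.005), np.int64(2869)) (np.float64(-0.01), np.int64(1756))
```

The cover is shut (θ≈0, force rose sharply). I lift off and travel to the wrench with the gripper partly open.

```bash
python3 -m handwheel '[{"dx":0,"dy":0,"dz":-1,"ax":0,"ay":0,"az":0,"hand":1},{"dx":0,"dy":0,"dz":-4,"ax":0,"ay":0,"az":0,"hand":1},{"dx":0,"dy":0,"dz":-4,"ax":0,"ay":0,"az":0,"hand":1},{"dx":0,"dy":0,"dz":-4,"ax":0,"ay":0,"az":0,"hand":0.4},{"dx":0.4,"dy":4.2,"dz":-1.5,"ax":0,"ay":0,"az":-1,"hand":0.4},{"dx":0.4,"dy":4.2,"dz":0,"ax":0,"ay":0,"az":-1,"hand":0.4},{"dx":0.4,"dy":4.2,"dz":0,"ax":0,"ay":0,"az":-1,"hand":0.4},{"dx":0.4,"dy":4.2,"dz":0,"ax":0,"ay":0,"az":-0.8,"hand":0.4},{"dx":0.4,"dy":4.2,"dz":0,"ax":0,"ay":0,"az":0,"hand":0.4},{"dx":0.4,"dy":4.2,"dz":0,"ax":0,"ay":0,"az":0,"hand":0.4},{"dx":0.4,"dy":4.2,"dz":0,"ax":0,"ay":0,"az":0,"hand":0.4},{"dx":0.4,"dy":4.2,"dz":0,"ax":0,"ay":0,"az":0,"hand":0.4}]';
python3 -m handwheel '[{"dx":0.4,"dy":4.2,"dz":0,"ax":0,"ay":0,"az":0,"hand":0.4},{"dx":0,"dy":2,"dz":0,"ax":0,"ay":0,"az":0,"hand":0.4},{"dx":0,"dy":0,"dz":0,"ax":0,"ay":0,"az":0,"hand":0.4}]'; python3 g.py .536 -.285 .094 3.8
python3 - <<'E'
from h import *
from th import theta
print(theta(save('scene','g')))
d=save('wrist','w2')
E
```

```text
t: 10.25
tcp_pos: [0.5461, -0.1996, 0.2222]
orientation: [0.999, 0.033, 0.0, 0.0]
contact_force: [0.6, -0.1, -0.5]
grip_width: 0.0513
t: 10.55
tcp_pos: [0.554, -0.2619, 0.2218]
orientation: [1.0, 0.032, 0.0, 0.0]
contact_force: [0.5, 1.5, -0.3]
grip_width: 0.051
t 10.55 p [ 0.554  -0.2619  0.2218] yaw 3.61 tilt 0.04 F [ 0.5  1.5 -0.3] T [-0.02 -0.01 -0.04] w 0.051
d tool cm [-1.95  2.19 12.78] az -0.19
(np.float64(0.005), np.int64(2888))
```

View pics/w2.png

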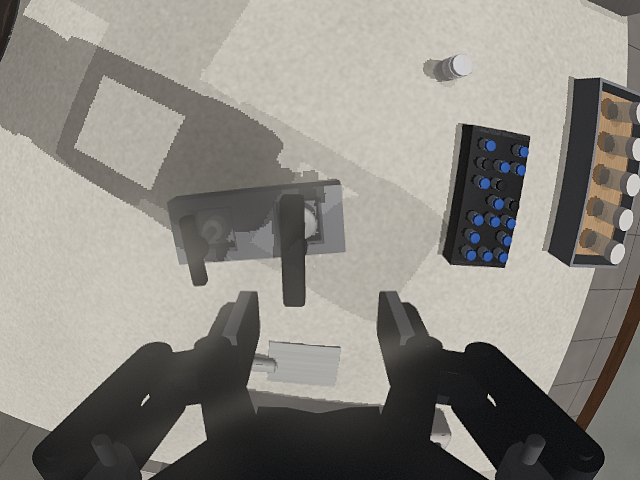

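The cover stays shut. The wrist view shows the large bar from (292,195) to (294,305), parallel to the pads. I refine its position from these pixels.

```bash
cat >> h.py <<'E'
def wray(d,u,v,z):
    K=d['K'];a=np.array([u-K[0,2],v-K[1,2]]);r=np.hypot(*a);t=r/K[0,0]
    c=np.array([np.sin(t)*a[0]/r,-np.sin(t)*a[1]/r,-np.cos(t)])
    T=d['tool_from_camera'];M=R.from_quat(d['tq']).as_matrix()
    w=M@(T[:3,:3]@c);o=d['tp']+M@T[:3,3];return o+w*(z-o[2])/w[2]
E
python3 - <<'E'
from h import *
d=load('w2')
for u,v in((281,195),(304,195),(282,305),(305,305)): print(wray(d,u,v,.122).round(4))
P=np.array([wray(d,u,v,.122) for u,v in((281,195),(304,195),(282,305),(305,305))]);print(P.mean(0).round(4),np.degrees(np.arctan2(*(P[:2].mean(0)-P[2:].mean(0))[[0,1]]*[-1,1])))
E
```

```text
[ 0.5246 -0.2379  0.122 ]
[ 0.5412 -0.2369  0.122 ]
[ 0.5281 -0.3274  0.122 ]
[ 0.5465 -0.3261  0.122 ]
[ 0.5351 -0.2821  0.122 ] 2.8147059545224953
```

```bash
python3 -m handwheel '[{"dx":-1,"dy":1.1,"dz":0,"ax":0,"ay":0,"az":0,"hand":0.4},{"dx":-1,"dy":1,"dz":0,"ax":0,"ay":0,"az":0,"hand":0.4},{"dx":0,"dy":0,"dz":3.5,"ax":0,"ay":0,"az":0,"hand":0.4},{"dx":0,"dy":0,"dz":3.5,"ax":0,"ay":0,"az":0,"hand":0.4},{"dx":0,"dy":0,"dz":3.3,"ax":0,"ay":0,"az":0,"hand":0.4},{"dx":0,"dy":0,"dz":2,"ax":0,"ay":0,"az":0,"hand":0.4},{"dx":0,"dy":0,"dz":1,"ax":0,"ay":0,"az":0,"hand":0.4},{"dx":0,"dy":0,"dz":0,"ax":0,"ay":0,"az":0,"hand":0.4}]'; python3 g.py .5355 -.284 .089 3.6
```

```text
t: 11.45
tcp_pos: [0.5344, -0.2812, 0.0884]
orientation: [0.999, 0.033, -0.001, -0.0]
contact_force: [0.1, -0.3, 0.4]
grip_width: 0.0511
t 11.45 p [ 0.5344 -0.2812  0.0884] yaw 3.77 tilt 0.11 F [ 0.1 -0.3  0.4] T [-0.04 -0.06 -0.01] w 0.0511
d tool cm [ 0.09  0.29 -0.06] az 0.17
```

```bash
python3 -m handwheel '[{"dx":0.1,"dy":0.25,"dz":0,"ax":0,"ay":0,"az":0,"hand":0.4},{"dx":0,"dy":0,"dz":0,"ax":0,"ay":0,"az":0,"hand":1},{"dx":0,"dy":0,"dz":0,"ax":0,"ay":0,"az":0,"hand":1},{"dx":0,"dy":0,"dz":0,"ax":0,"ay":0,"az":0,"hand":1},{"dx":0,"dy":0,"dz":0,"ax":0,"ay":0,"az":0,"hand":1},{"dx":0,"dy":0,"dz":0,"ax":0,"ay":0,"az":0,"hand":1},{"dx":0,"dy":0,"dz":0,"ax":0,"ay":0,"az":0,"hand":1}]'; python3 g.py; python3 -m handwheel '[{"dx":0,"dy":0,"dz":-1,"ax":0,"ay":0,"az":0,"hand":1},{"dx":0,"dy":0,"dz":-2,"ax":0,"ay":0,"az":0,"hand":1},{"dx":0,"dy":0,"dz":-2,"ax":0,"ay":0,"az":0,"hand":1},{"dx":0,"dy":0,"dz":0,"ax":0,"ay":0,"az":0,"hand":1}]';python3 g.py .5525 .1888 .232 -4.3
```

```text
t: 12.15
tcp_pos: [0.537, -0.2843, 0.0903]
orientation: [0.999, 0.033, 0.001, 0.0]
contact_force: [-1.4, -0.7, 9.3]
grip_width: 0.0162
t 12.15 p [ 0.537  -0.2843  0.0903] yaw 3.76 tilt 0.09 F [-1.4 -0.7  9.3] T [-0.05  0.3  -0.  ] w 0.0162
t: 12.55
tcp_pos: [0.5379, -0.2847, 0.142]
orientation: [0.999, 0.033, 0.002, 0.001]
contact_force: [0.2, 0.2, -4.5]
grip_width: 0.016
t 12.55 p [ 0.5379 -0.2847  0.142 ] yaw 3.76 tilt 0.24 F [ 0.2  0.2 -4.5] T [-0.05  0.01 -0.  ] w 0.016
d tool cm [  4.59 -47.13  -9.1 ] az 8.06
```

The wrench is held: weight 4.5 N, grip width 16 mm. Next I carry it above screw 1.

```bash
python3 -m handwheel '[{"dx":0,"dy":0,"dz":-4.5,"ax":0,"ay":0,"az":4,"hand":1},{"dx":0,"dy":0,"dz":-4.5,"ax":0,"ay":0,"az":4,"hand":1},{"dx":-0.2,"dy":-3,"dz":-0.5,"ax":0,"ay":0,"az":0,"hand":1},{"dx":-0.2,"dy":-4,"dz":0,"ax":0,"ay":0,"az":0,"hand":1},{"dx":-0.2,"dy":-4.5,"dz":0,"ax":0,"ay":0,"az":0,"hand":1},{"dx":-0.2,"dy":-4.5,"dz":0,"ax":0,"ay":0,"az":0,"hand":1},{"dx":-0.2,"dy":-4.5,"dz":0,"ax":0,"ay":0,"az":0,"hand":1},{"dx":-0.2,"dy":-4.5,"dz":0,"ax":0,"ay":0,"az":0,"hand":1},{"dx":-0.2,"dy":-4.5,"dz":0,"ax":0,"ay":0,"az":0,"hand":1},{"dx":-0.2,"dy":-4.5,"dz":0,"ax":0,"ay":0,"az":0,"hand":1},{"dx":-0.2,"dy":-4.5,"dz":0,"ax":0,"ay":0,"az":0,"hand":1},{"dx":-0.2,"dy":-4.5,"dz":0,"ax":0,"ay":0,"az":0,"hand":1}]';python3 g.py .5525 .1888 .232 -4.3
```

```text
t: 13.75
tcp_pos: [0.5477, 0.1482, 0.2335]
orientation: [0.999, -0.037, -0.0, 0.0]
contact_force: [1.3, -0.4, -3.4]
grip_width: 0.0164
t 13.75 p [0.5477 0.1482 0.2335] yaw -4.24 tilt 0.04 F [ 1.3 -0.4 -3.4] T [-0.01 -0.13 -0.03] w 0.0164
d tool cm [ 0.17 -4.08  0.15] az 0.06
```

```bash
python3 -m handwheel '[{"dx":0.1,"dy":-2,"dz":0,"ax":0,"ay":0,"az":0,"hand":1},{"dx":0.1,"dy":-2,"dz":0,"ax":0,"ay":0,"az":0,"hand":1},{"dx":0,"dy":0,"dz":0,"ax":0,"ay":0,"az":0,"hand":1}]' >/dev/null;python3 g.py .5525 .1888 .232 -4.3
python3 - <<'E'
from h import *
def scr(d,n):
    W=cloud(d);P=W[np.isfinite(W).all(-1)];zc=np.median(P[(np.hypot(P[:,0]-.606,P[:,1]-.134)<.085)&(P[:,2]>.09)&(P[:,2]<.11)][:,2])
    print(n,'cover z',zc.round(4));out=[]
    for sx,sy in((-1,1),(1,1),(1,-1),(-1,-1)):
        c=np.array([.606+.0544*sx+.0008*sy,.134+.0544*sy-.0008*sx])
        for _ in range(3):
            T=P[(np.hypot(*(P[:,:2]-c).T)<.016)&(abs(P[:,2]-zc-.016)<.003)]; 
            if len(T)<10: break
            c=np.array(cv2.minEnclosingCircle((T[:,:2]*1000).astype(np.float32))[0])/1000
        out.append(c);print(c.round(4),len(T))
    print('mean',np.mean(out,0).round(4))
scr(load('f2'),'top');scr(load('g'),'scene')
d=save('scene','h1');W=cloud(d);P=W[np.isfinite(W).all(-1)]
o=get_obs();p=np.array(o['tcp_pos'])
S=P[(np.hypot(P[:,0]-p[0],P[:,1]-p[1])<.03)&(P[:,2]>.125)&(P[:,2]<.20)]
for z in np.arange(.125,.2,.008):
    s=S[(S[:,2]>=z)&(S[:,2]<z+.008)]
    if len(s)>3: print(z.round(3),len(s),s.min(0).round(4),s.max(0).round(4))
x=cv2.resize(d['image'][60:220,290:490],None,fx=3.5,fy=3.5,interpolation=cv2.INTER_CUBIC);cv2.imwrite('pics/h1c.png',x)
E
```

```text
t 14.05 p [0.5531 0.1884 0.2333] yaw -4.12 tilt 0.04 F [ 1.  -0.6 -4.1] T [-0.08 -0.03  0.02] w 0.0161
d tool cm [-0.06 -0.03  0.13] az 0.18
top cover z 0.1002
[0.5524 0.1892] 0
[0.6627 0.1862] 50
[0.6608 0.0784] 49
[0.553  0.0794] 56
mean [0.6072 0.1333]
scene cover z 0.1017
[0.5567 0.1906] 44
[0.6648 0.1881] 45
[0.6638 0.0796] 51
[0.5541 0.0817] 52
mean [0.6098 0.135 ]
0.149 24 [0.5446 0.1719 0.1502] [0.5693 0.2001 0.1569]
0.157 44 [0.5431 0.1711 0.1571] [0.5712 0.2019 0.1649]
0.165 39 [0.5421 0.1711 0.1656] [0.5714 0.2003 0.1729]
0.173 104 [0.5337 0.1718 0.1731] [0.5716 0.2058 0.1808]
0.181 15 [0.5526 0.1817 0.182 ] [0.5605 0.1922 0.1889]
0.189 17 [0.5499 0.181  0.1891] [0.5611 0.191  0.197 ]
0.197 11 [0.5465 0.1819 0.1975] [0.562  0.1936 0.2   ]
```

View pics/h1c.png

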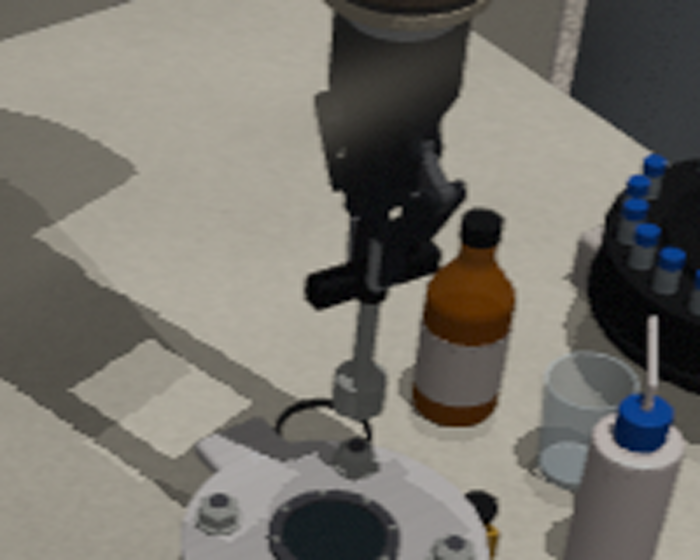

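The socket hangs straight just above screw 1, with the socket at about (358,395) in the crop and the screw head at (355,455). Measured against the screw in the same camera, it needs about +2.9 mm in x and +1.2 mm in y. I correct and lower.

```bash
python3 -m handwheel '[{"dx":0.28,"dy":-0.14,"dz":1,"ax":0,"ay":0,"az":0,"hand":1},{"dx":0,"dy":0,"dz":1.2,"ax":0,"ay":0,"az":0,"hand":1},{"dx":0,"dy":0,"dz":0.8,"ax":0,"ay":0,"az":0,"hand":1},{"dx":0,"dy":0,"dz":0,"ax":0,"ay":0,"az":0,"hand":1}]' >/dev/null;python3 g.py .556 .1896 .184 -4.3; for i in 1 2 3 ; do python3 -m handwheel '[{"dx":0,"dy":0,"dz":0.3,"ax":0,"ay":0,"az":0,"hand":1}]' | grep -E "tcp|force"; done
```

```text
t 14.5 p [0.5552 0.1864 0.2023] yaw -4.29 tilt 0.17 F [ 0.1  0.4 -4.3] T [-0.02  0.03 -0.  ] w 0.0163
d tool cm [ 0.06 -0.32  1.82] az 0.01
tcp_pos: [0.5563, 0.187, 0.201]
contact_force: [0.3, -0.4, -4.5]
tcp_pos: [0.5565, 0.1872, 0.1982]
contact_force: [-0.7, 0.4, -3.9]
tcp_pos: [0.5564, 0.1873, 0.1952]
contact_force: [-0.5, -0.3, -3.6]
```

```bash
python3 -m handwheel '[{"dx":0,"dy":-0.15,"dz":-0.1,"ax":0,"ay":0,"az":0,"hand":1}]' | grep -E "tcp|force"; for i in 1 2 3 ; do python3 -m handwheel '[{"dx":0,"dy":0,"dz":0.2,"ax":0,"ay":0,"az":0,"hand":1}]' | grep -E "tcp|force"; done
```

```text
tcp_pos: [0.5561, 0.1887, 0.1958]
contact_force: [-0.8, 0.4, -5.3]
tcp_pos: [0.5566, 0.1891, 0.1946]
contact_force: [0.3, 0.7, -4.5]
tcp_pos: [0.5564, 0.1889, 0.1923]
contact_force: [-0.4, -0.2, -4.6]
tcp_pos: [0.5563, 0.1888, 0.1901]
contact_force: [-0.7, 0.8, -4.3]
```

```bash
for i in 1 2 3 4; do python3 -m handwheel '[{"dx":0,"dy":0,"dz":0.2,"ax":0,"ay":0,"az":0,"hand":1}]' | grep -E "tcp|force"; done; python3 g.py
```

```text
tcp_pos: [0.5563, 0.1888, 0.188]
contact_force: [-1.0, -0.4, -3.7]
tcp_pos: [0.5563, 0.1888, 0.186]
contact_force: [-1.5, -0.5, -4.4]
tcp_pos: [0.5563, 0.1888, 0.184]
contact_force: [-1.9, 0.8, 15.0]
tcp_pos: [0.5574, 0.1892, 0.1837]
contact_force: [-6.4, -1.4, 38.2]
t 15.6 p [0.5574 0.1892 0.1837] yaw -4.25 tilt 0.15 F [-6.4 -1.4 38.2] T [-0.13  1.43  0.04] w 0.0167
```

Seated: the force rises at z=.184, as predicted. I back off 3 mm and turn clockwise about 37°.

```bash
python3 -m handwheel '[{"dx":0,"dy":0,"dz":-0.4,"ax":0,"ay":0,"az":0,"hand":1},{"dx":0,"dy":0,"dz":0,"ax":0,"ay":0,"az":7.5,"hand":1},{"dx":0,"dy":0,"dz":0,"ax":0,"ay":0,"az":7.5,"hand":1},{"dx":0,"dy":0,"dz":0,"ax":0,"ay":0,"az":7.5,"hand":1},{"dx":0,"dy":0,"dz":0,"ax":0,"ay":0,"az":7.5,"hand":1}]';python3 g.py;  python3 -m handwheel '[{"dx":0,"dy":0,"dz":0,"ax":0,"ay":0,"az":7,"hand":1},{"dx":0,"dy":0,"dz":0,"ax":0,"ay":0,"az":0,"hand":1}]';python3 g.py
```

```text
t: 16.1
tcp_pos: [0.556, 0.1888, 0.1861]
orientation: [0.955, -0.297, -0.0, 0.0]
contact_force: [-2.3, 0.2, -2.0]
grip_width: 0.0161
t 16.1 p [0.556  0.1888 0.1861] yaw -34.54 tilt 0.04 F [-2.3  0.2 -2. ] T [0.15 0.53 0.22] w 0.0161
t: 16.3
tcp_pos: [0.556, 0.1888, 0.186]
orientation: [0.936, -0.353, -0.0, 0.0]
contact_force: [-2.6, 1.1, -2.2]
grip_width: 0.0161
t 16.3 p [0.556  0.1888 0.186 ] yaw -41.38 tilt 0.04 F [-2.6  1.1 -2.2] T [0.08 0.57 0.01] w 0.0161
```

```bash
python3 -m handwheel '[{"dx":0,"dy":0,"dz":0,"ax":0,"ay":0,"az":-8,"hand":1},{"dx":0,"dy":0,"dz":-2,"ax":0,"ay":0,"az":0,"hand":1},{"dx":0,"dy":0,"dz":-2,"ax":0,"ay":0,"az":0,"hand":1},{"dx":0,"dy":0,"dz":0,"ax":0,"ay":0,"az":-7.3,"hand":1},{"dx":0,"dy":0,"dz":0,"ax":0,"ay":0,"az":-7.3,"hand":1},{"dx":0,"dy":0,"dz":0,"ax":0,"ay":0,"az":-7.3,"hand":1},{"dx":0,"dy":0,"dz":0,"ax":0,"ay":0,"az":-7.3,"hand":1},{"dx":2.87,"dy":2.56,"dz":0,"ax":0,"ay":0,"az":0,"hand":1},{"dx":2.87,"dy":2.56,"dz":0,"ax":0,"ay":0,"az":0,"hand":1},{"dx":2.87,"dy":2.56,"dz":0,"ax":0,"ay":0,"az":0,"hand":1},{"dx":2.87,"dy":2.56,"dz":0,"ax":0,"ay":0,"az":0,"hand":1},{"dx":0,"dy":0,"dz":0,"ax":0,"ay":0,"az":0,"hand":1}]'
python3 - <<'E'
from h import *
d=save('scene','i1')
x=cv2.resize(d['image'][150:290,330:470],None,fx=4,fy=4,interpolation=cv2.INTER_CUBIC);cv2.imwrite('pics/i1c.png',x)
E
python3 g.py .6631 .0783 .186 -4.3
```

```text
t: 17.5
tcp_pos: [0.6668, 0.0748, 0.2257]
orientation: [0.999, -0.035, 0.001, 0.001]
contact_force: [-0.0, 0.5, -5.0]
grip_width: 0.0159
t 17.55 p [0.665  0.0765 0.2255] yaw -3.96 tilt 0.03 F [-0.3  0.6 -4.8] T [0.07 0.06 0.  ] w 0.0159
d tool cm [-0.21 -0.17  3.95] az 0.34
```

View pics/i1c.png

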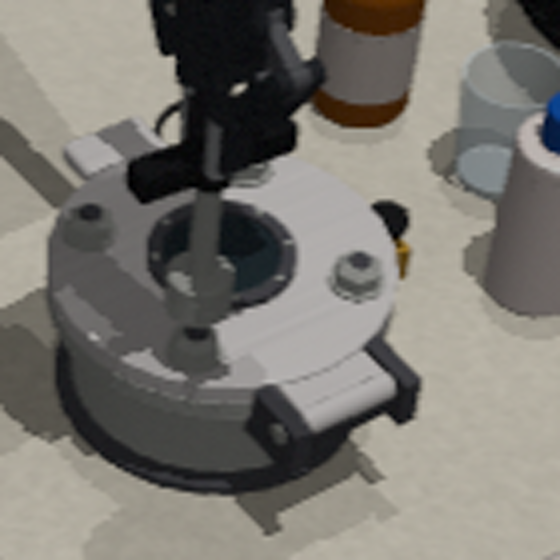

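Screw 1 is hidden behind the arm; the wrench hangs over screw 3, with the head at crop (193,345). The arm overshoots a little after fast moves and then settles. I lower it and check.

```bash
python3 -m handwheel '[{"dx":0,"dy":0,"dz":1,"ax":0,"ay":0,"az":0.3,"hand":1},{"dx":0,"dy":0,"dz":1,"ax":0,"ay":0,"az":0,"hand":1},{"dx":0,"dy":0,"dz":0.4,"ax":0,"ay":0,"az":0,"hand":1},{"dx":0,"dy":0,"dz":0,"ax":0,"ay":0,"az":0,"hand":1}]'>/dev/null; python3 g.py .6631 .0783 .186 -4.3
```

```text
t 17.95 p [0.6627 0.0792 0.2011] yaw -4.26 tilt 0.1 F [-0.7 -0.1 -4.5] T [ 0.   -0.03 -0.03] w 0.016
d tool cm [0.05 0.08 1.51] az 0.04
```

```bash
python3 -m handwheel '[{"dx":0.05,"dy":0.05,"dz":0.3,"ax":0,"ay":0,"az":0,"hand":1},{"dx":0,"dy":0,"dz":0.3,"ax":0,"ay":0,"az":0,"hand":1}]' | grep -E "tcp|force"; for i in 1 2 3; do python3 -m handwheel '[{"dx":0,"dy":0,"dz":0.3,"ax":0,"ay":0,"az":0,"hand":1}]' | grep -E "tcp|force"; done
```

```text
tcp_pos: [0.6644, 0.0782, 0.1964]
contact_force: [0.4, 0.5, -4.1]
tcp_pos: [0.6642, 0.0781, 0.1932]
contact_force: [-0.6, 0.5, -3.7]
tcp_pos: [0.6639, 0.0781, 0.19]
contact_force: [-1.1, 1.0, -3.2]
tcp_pos: [0.6639, 0.0781, 0.1869]
contact_force: [-2.5, 1.2, -3.5]
```

```bash
python3 -m handwheel '[{"dx":0,"dy":0,"dz":0,"ax":0,"ay":0,"az":7.4,"hand":1},{"dx":0,"dy":0,"dz":0,"ax":0,"ay":0,"az":7.4,"hand":1},{"dx":0,"dy":0,"dz":0,"ax":0,"ay":0,"az":7.4,"hand":1},{"dx":0,"dy":0,"dz":0,"ax":0,"ay":0,"az":7.4,"hand":1}]'>/dev/null;python3 g.py;  python3 -m handwheel '[{"dx":0,"dy":0,"dz":0,"ax":0,"ay":0,"az":7.4,"hand":1},{"dx":0,"dy":0,"dz":0,"ax":0,"ay":0,"az":0,"hand":1}]'>/dev/null;python3 g.py
```

```text
t 18.85 p [0.6635 0.0781 0.1866] yaw -34.23 tilt 0.08 F [-3.   1.  -5.2] T [0.23 0.64 0.26] w 0.0163
t 19.05 p [0.6635 0.0781 0.1867] yaw -41.49 tilt 0.07 F [-2.8  1.  -6.1] T [0.33 0.74 0.03] w 0.016
```

Next is screw 2.

```bash
python3 -m handwheel '[{"dx":0,"dy":0,"dz":0,"ax":0,"ay":0,"az":-8,"hand":1},{"dx":0,"dy":0,"dz":-2,"ax":0,"ay":0,"az":0,"hand":1},{"dx":0,"dy":0,"dz":-2,"ax":0,"ay":0,"az":0,"hand":1},{"dx":0,"dy":0,"dz":0,"ax":0,"ay":0,"az":-7.3,"hand":1},{"dx":0,"dy":0,"dz":0,"ax":0,"ay":0,"az":-7.3,"hand":1},{"dx":0,"dy":0,"dz":0,"ax":0,"ay":0,"az":-7.3,"hand":1},{"dx":0,"dy":0,"dz":0,"ax":0,"ay":0,"az":-7.3,"hand":1},{"dx":-0.16,"dy":-2.72,"dz":0,"ax":0,"ay":0,"az":0,"hand":1},{"dx":-0.16,"dy":-2.72,"dz":0,"ax":0,"ay":0,"az":0,"hand":1},{"dx":-0.16,"dy":-2.72,"dz":0,"ax":0,"ay":0,"az":0,"hand":1},{"dx":-0.16,"dy":-2.72,"dz":0,"ax":0,"ay":0,"az":0,"hand":1},{"dx":0,"dy":0,"dz":0.5,"ax":0,"ay":0,"az":0,"hand":1}]'>/dev/null;python3 -m handwheel '[{"dx":0,"dy":0,"dz":1,"ax":0,"ay":0,"az":0,"hand":1},{"dx":0,"dy":0,"dz":0.9,"ax":0,"ay":0,"az":0,"hand":1},{"dx":0,"dy":0,"dz":0,"ax":0,"ay":0,"az":0,"hand":1},{"dx":0,"dy":0,"dz":0,"ax":0,"ay":0,"az":0,"hand":1}]'>/dev/null; python3 g.py .6652 .1869 .186 -4.3
```

```text
t 20.65 p [0.6655 0.1862 0.2027] yaw -4.16 tilt 0.05 F [-0.4 -0.6 -3.2] T [ 0.01 -0.02 -0.03] w 0.016
d tool cm [-0.03 -0.07  1.67] az 0.14
```

```bash
python3 -m handwheel '[{"dx":-0.02,"dy":-0.06,"dz":0.35,"ax":0,"ay":0,"az":0,"hand":1},{"dx":0,"dy":0,"dz":0.35,"ax":0,"ay":0,"az":0,"hand":1}]' | grep -E "tcp|force"; for i in 1 2 3; do python3 -m handwheel '[{"dx":0,"dy":0,"dz":0.3,"ax":0,"ay":0,"az":0,"hand":1}]' | grep -E "tcp|force"; done
```

```text
tcp_pos: [0.6657, 0.1874, 0.1963]
contact_force: [-0.1, 0.5, -4.2]
tcp_pos: [0.6654, 0.1875, 0.193]
contact_force: [0.2, 0.5, -3.3]
tcp_pos: [0.6653, 0.1876, 0.1899]
contact_force: [-1.1, 0.4, -3.7]
tcp_pos: [0.6652, 0.1876, 0.1869]
contact_force: [0.0, 0.5, -3.3]
```

```bash
python3 -m handwheel '[{"dx":0,"dy":0,"dz":0,"ax":0,"ay":0,"az":7.4,"hand":1},{"dx":0,"dy":0,"dz":0,"ax":0,"ay":0,"az":7.4,"hand":1},{"dx":0,"dy":0,"dz":0,"ax":0,"ay":0,"az":7.4,"hand":1},{"dx":0,"dy":0,"dz":0,"ax":0,"ay":0,"az":7.4,"hand":1}]'>/dev/null;python3 g.py;  python3 -m handwheel '[{"dx":0,"dy":0,"dz":0,"ax":0,"ay":0,"az":7.4,"hand":1},{"dx":0,"dy":0,"dz":0,"ax":0,"ay":0,"az":0,"hand":1}]'>/dev/null;python3 g.py
```

```text
t 21.55 p [0.665  0.1876 0.1868] yaw -34.03 tilt 0.06 F [-1.7 -0.8 -5.8] T [-0.03  0.52  0.23] w 0.0158
t 21.75 p [0.665  0.1876 0.1868] yaw -41.28 tilt 0.06 F [-1.7 -0.4 -5.3] T [-0.03  0.55 -0.06] w 0.0164
```

```bash
python3 -m handwheel '[{"dx":0,"dy":0,"dz":0,"ax":0,"ay":0,"az":-8,"hand":1},{"dx":0,"dy":0,"dz":-2,"ax":0,"ay":0,"az":0,"hand":1},{"dx":0,"dy":0,"dz":-2,"ax":0,"ay":0,"az":0,"hand":1},{"dx":0,"dy":0,"dz":0,"ax":0,"ay":0,"az":-7.3,"hand":1},{"dx":0,"dy":0,"dz":0,"ax":0,"ay":0,"az":-7.3,"hand":1},{"dx":0,"dy":0,"dz":0,"ax":0,"ay":0,"az":-7.3,"hand":1},{"dx":0,"dy":0,"dz":0,"ax":0,"ay":0,"az":-7.3,"hand":1},{"dx":-2.56,"dy":2.9,"dz":0,"ax":0,"ay":0,"az":0,"hand":1},{"dx":-2.56,"dy":2.9,"dz":0,"ax":0,"ay":0,"az":0,"hand":1},{"dx":-2.56,"dy":2.9,"dz":0,"ax":0,"ay":0,"az":0,"hand":1},{"dx":-2.56,"dy":2.9,"dz":0,"ax":0,"ay":0,"az":0,"hand":1},{"dx":0,"dy":0,"dz":0.5,"ax":0,"ay":0,"az":0,"hand":1}]'>/dev/null;python3 -m handwheel '[{"dx":0,"dy":0,"dz":1,"ax":0,"ay":0,"az":0,"hand":1},{"dx":0,"dy":0,"dz":0.9,"ax":0,"ay":0,"az":0,"hand":1},{"dx":0,"dy":0,"dz":0,"ax":0,"ay":0,"az":0,"hand":1},{"dx":0,"dy":0,"dz":0,"ax":0,"ay":0,"az":0,"hand":1}]'>/dev/null; python3 g.py .5545 .0796 .186 -4.3
```

```text
t 23.35 p [0.5555 0.0795 0.2025] yaw -3.87 tilt 0.05 F [-0.1 -0.3 -4. ] T [ 0.02 -0.04 -0.01] w 0.016
d tool cm [-0.1  -0.01  1.65] az 0.43
```

```bash
python3 -m handwheel '[{"dx":-0.09,"dy":0,"dz":0.35,"ax":0,"ay":0,"az":0.4,"hand":1},{"dx":0,"dy":0,"dz":0.35,"ax":0,"ay":0,"az":0,"hand":1}]' | grep -E "tcp|force"; for i in 1 2 3; do python3 -m handwheel '[{"dx":0,"dy":0,"dz":0.3,"ax":0,"ay":0,"az":0,"hand":1}]' | grep -E "tcp|force"; done
```

```text
tcp_pos: [0.5546, 0.0793, 0.196]
contact_force: [-0.6, 0.3, -4.9]
tcp_pos: [0.5544, 0.0792, 0.1929]
contact_force: [0.0, 1.1, -4.7]
tcp_pos: [0.5543, 0.0792, 0.1899]
contact_force: [-0.4, 2.1, -4.3]
tcp_pos: [0.5543, 0.0791, 0.1869]
contact_force: [0.0, 1.9, -4.8]
```

```bash
python3 -m handwheel '[{"dx":0,"dy":0,"dz":0,"ax":0,"ay":0,"az":7.4,"hand":1},{"dx":0,"dy":0,"dz":0,"ax":0,"ay":0,"az":7.4,"hand":1},{"dx":0,"dy":0,"dz":0,"ax":0,"ay":0,"az":7.4,"hand":1},{"dx":0,"dy":0,"dz":0,"ax":0,"ay":0,"az":7.4,"hand":1}]'>/dev/null;python3 g.py;  python3 -m handwheel '[{"dx":0,"dy":0,"dz":0,"ax":0,"ay":0,"az":7.4,"hand":1},{"dx":0,"dy":0,"dz":0,"ax":0,"ay":0,"az":0,"hand":1}]'>/dev/null;python3 g.py
```

```text
t 24.25 p [0.554  0.0791 0.1868] yaw -34.24 tilt 0.05 F [-1.9  2.6 -5.2] T [0.54 0.45 0.24] w 0.0161
t 24.45 p [0.554  0.0791 0.1868] yaw -41.49 tilt 0.05 F [-1.7  2.3 -5.5] T [0.53 0.46 0.02] w 0.016
```

First round done: each screw showed 0.22–0.26 N m while turning. I back off, lift and take one look at the head angles.

```bash
python3 -m handwheel '[{"dx":0,"dy":0,"dz":0,"ax":0,"ay":0,"az":-8,"hand":1},{"dx":0,"dy":0,"dz":-2,"ax":0,"ay":0,"az":-1,"hand":1},{"dx":0,"dy":0,"dz":-2,"ax":0,"ay":0,"az":-1,"hand":1},{"dx":-1.39,"dy":-2.37,"dz":0,"ax":0,"ay":0,"az":0,"hand":1},{"dx":-1.39,"dy":-2.37,"dz":0,"ax":0,"ay":0,"az":0,"hand":1},{"dx":-1.39,"dy":-2.37,"dz":0,"ax":0,"ay":0,"az":0,"hand":1},{"dx":-1.39,"dy":-2.37,"dz":0,"ax":0,"ay":0,"az":0,"hand":1},{"dx":0,"dy":0,"dz":0.5,"ax":0,"ay":0,"az":0,"hand":1},{"dx":0,"dy":0,"dz":1,"ax":0,"ay":0,"az":0,"hand":1},{"dx":0,"dy":0,"dz":0.9,"ax":0,"ay":0,"az":0,"hand":1},{"dx":0,"dy":0,"dz":0,"ax":0,"ay":0,"az":0,"hand":1},{"dx":0,"dy":0,"dz":0,"ax":0,"ay":0,"az":0,"hand":1}]'>/dev/null; python3 g.py .556 .1888 .186 -31.3
python3 - <<'E'
from h import *
d=save('scene','j1')
x=cv2.resize(d['image'][150:270,330:470],None,fx=5.5,fy=4.9,interpolation=cv2.INTER_CUBIC);cv2.imwrite('pics/j1c.png',cv2.resize(d['image'][165:275,340:470],None,fx=6,fy=5.4,interpolation=cv2.INTER_CUBIC))
E
```

```text
t 25.65 p [0.5561 0.1881 0.2028] yaw -31.36 tilt 0.05 F [ 0.4  1.  -4.7] T [ 0.03 -0.03 -0.01] w 0.0163
d tool cm [-0.04 -0.05  1.68] az -0.06
```

View pics/j1c.png

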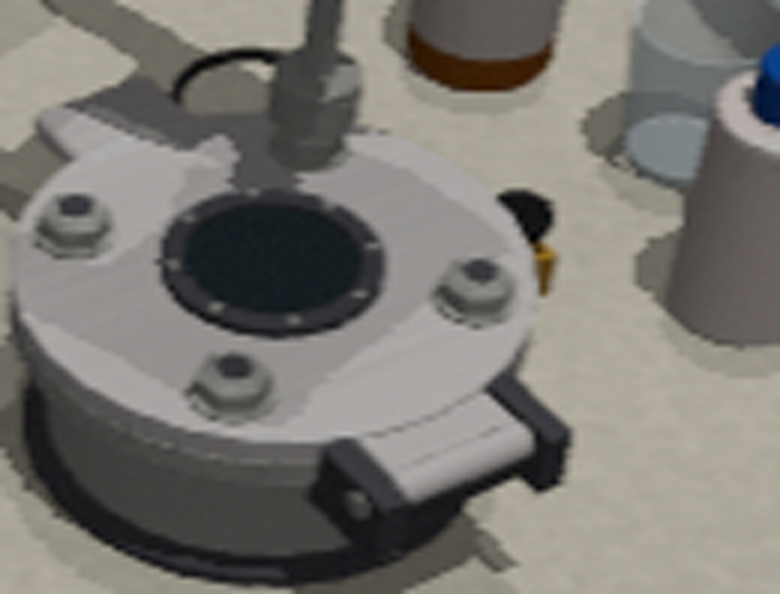

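The cover is shut and the socket is over screw 1. The heads at (75,220), (235,383) and (478,288) look alike, though they are too coarse for angles; whether the socket seats at -31° is the real test. Lowering.

```bash
python3 -m handwheel '[{"dx":-0.04,"dy":-0.05,"dz":0.35,"ax":0,"ay":0,"az":0,"hand":1},{"dx":0,"dy":0,"dz":0.35,"ax":0,"ay":0,"az":0,"hand":1}]' | grep -E "tcp|force"; for i in 1 2 3; do python3 -m handwheel '[{"dx":0,"dy":0,"dz":0.3,"ax":0,"ay":0,"az":0,"hand":1}]' | grep -E "tcp|force"; done
```

```text
tcp_pos: [0.5564, 0.1895, 0.1963]
contact_force: [-0.5, 0.3, -4.9]
tcp_pos: [0.5561, 0.1895, 0.193]
contact_force: [-0.2, -0.6, -5.8]
tcp_pos: [0.556, 0.1895, 0.1898]
contact_force: [-1.0, 0.1, -3.7]
tcp_pos: [0.556, 0.1895, 0.1868]
contact_force: [-1.4, -1.2, -3.9]
```

```bash
python3 -m handwheel '[{"dx":0,"dy":0,"dz":0,"ax":0,"ay":0,"az":7.6,"hand":1},{"dx":0,"dy":0,"dz":0,"ax":0,"ay":0,"az":7.6,"hand":1},{"dx":0,"dy":0,"dz":0,"ax":0,"ay":0,"az":7.6,"hand":1},{"dx":0,"dy":0,"dz":0,"ax":0,"ay":0,"az":7.6,"hand":1},{"dx":0,"dy":0,"dz":0,"ax":0,"ay":0,"az":7.6,"hand":1}]'>/dev/null;python3 g.py; for i in 1 2 3; do python3 -m handwheel '[{"dx":0,"dy":0,"dz":0,"ax":0,"ay":0,"az":2,"hand":1}]'>/dev/null; python3 g.py; done
```

```text
t 26.7 p [0.5556 0.1893 0.1867] yaw -69.63 tilt 0.07 F [-1.8 -1.8 -5.5] T [-0.52  0.38  0.3 ] w 0.0165
t 26.8 p [0.5556 0.1892 0.1867] yaw -71.62 tilt 0.08 F [-2.1 -2.  -5.5] T [-0.44  0.38  0.24] w 0.0163
t 26.9 p [0.5556 0.1892 0.1867] yaw -73.42 tilt 0.08 F [-1.5 -2.3 -5.4] T [-0.52  0.42  0.28] w 0.0159
t 27.0 p [0.5556 0.1892 0.1867] yaw -75.4 tilt 0.08 F [-1.7 -1.9 -5.7] T [-0.51  0.46  0.25] w 0.0162
```

```bash
for i in 1 2 3; do python3 -m handwheel '[{"dx":0,"dy":0,"dz":0,"ax":0,"ay":0,"az":2,"hand":1}]'>/dev/null; python3 g.py; done
```

```text
t 27.1 p [0.5555 0.1892 0.1867] yaw -77.4 tilt 0.09 F [-1.1 -2.3 -5. ] T [-0.56  0.52  0.21] w 0.0159
t 27.2 p [0.5555 0.1892 0.1867] yaw -79.4 tilt 0.08 F [-1.9 -1.4 -4.8] T [-0.56  0.47  0.35] w 0.0163
t 27.3 p [0.5556 0.1892 0.1867] yaw -81.39 tilt 0.08 F [-2.  -1.9 -4.5] T [-0.57  0.43  0.44] w 0.0158
```

```bash
for i in 1 2; do python3 -m handwheel '[{"dx":0,"dy":0,"dz":0,"ax":0,"ay":0,"az":2,"hand":1}]'>/dev/null; python3 g.py; done
```

```text
t 27.4 p [0.5555 0.1892 0.1867] yaw -83.39 tilt 0.09 F [-2.5 -2.  -5. ] T [-0.56  0.51  0.54] w 0.016
t 27.5 p [0.5555 0.1892 0.1867] yaw -85.39 tilt 0.09 F [-2.4 -2.4 -3.8] T [-0.64  0.53  0.18] w 0.0163
```

Torque rose to 0.54 N m and then dropped to 0.18, so something slipped. I check the bar's angle in the grip.

Run:
```python
from h import *
d=save('wrist','w3');x=d['image'][200:440,160:480];cv2.imwrite('pics/w3c.png',cv2.resize(x,None,fx=2.4,fy=2.4,interpolation=cv2.INTER_CUBIC))
```

```text
(no output)
```

View pics/w3c.png

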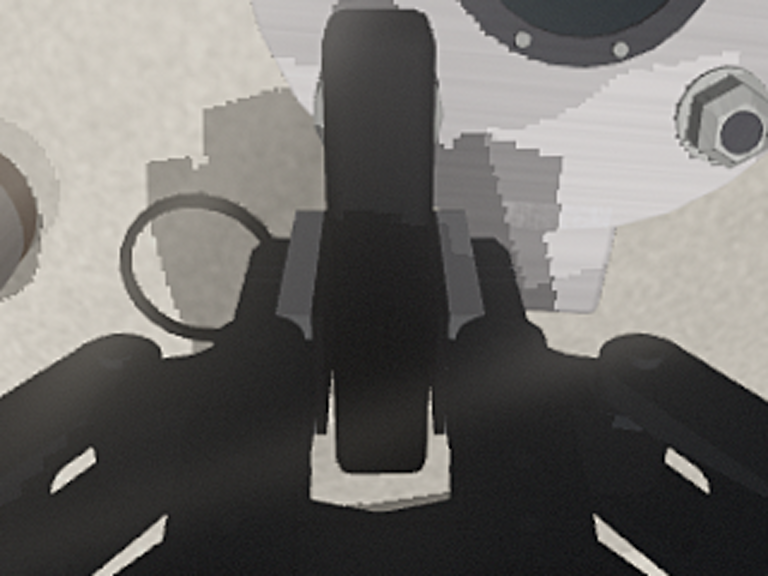

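The bar is still square in the jaws (edges symmetric about x≈380), so the grip held. The torque peak and fall fit the head corner starting to cam in the loose socket against the stop: the screw is home. For the others I will stop earlier. I unwind to about -61°, lift, and go to screw 3 at -31°.

```bash
python3 -m handwheel '[{"dx":0,"dy":0,"dz":0,"ax":0,"ay":0,"az":-8,"hand":1},{"dx":0,"dy":0,"dz":0,"ax":0,"ay":0,"az":-8,"hand":1},{"dx":0,"dy":0,"dz":0,"ax":0,"ay":0,"az":-8,"hand":1},{"dx":0,"dy":0,"dz":-2,"ax":0,"ay":0,"az":0,"hand":1},{"dx":0,"dy":0,"dz":-2,"ax":0,"ay":0,"az":-7.5,"hand":1},{"dx":0,"dy":0,"dz":0,"ax":0,"ay":0,"az":-7.5,"hand":1},{"dx":0,"dy":0,"dz":0,"ax":0,"ay":0,"az":-7.5,"hand":1},{"dx":0,"dy":0,"dz":0,"ax":0,"ay":0,"az":-7.5,"hand":1},{"dx":3.74,"dy":0.96,"dz":0,"ax":0,"ay":0,"az":0,"hand":1},{"dx":3.74,"dy":0.96,"dz":0,"ax":0,"ay":0,"az":0,"hand":1},{"dx":3.74,"dy":0.96,"dz":0,"ax":0,"ay":0,"az":0,"hand":1},{"dx":3.74,"dy":0.96,"dz":0,"ax":0,"ay":0,"az":0,"hand":1}]'>/dev/null;python3 -m handwheel '[{"dx":0,"dy":0,"dz":0.4,"ax":0,"ay":0,"az":0,"hand":1},{"dx":0,"dy":0,"dz":1,"ax":0,"ay":0,"az":0,"hand":1},{"dx":0,"dy":0,"dz":1,"ax":0,"ay":0,"az":0,"hand":1},{"dx":0,"dy":0,"dz":0,"ax":0,"ay":0,"az":0,"hand":1},{"dx":0,"dy":0,"dz":0,"ax":0,"ay":0,"az":0,"hand":1}]'>/dev/null; python3 g.py .6635 .0781 .186 -31.3
python3 - <<'E'
from h import *
d=save('wrist','w4')
M=R.from_quat(d['tq']).as_matrix();T=d['tool_from_camera']
for n,q in(('s1',[.556,.189,.116]),('s2',[.665,.1876,.116]),('s4',[.554,.0791,.116])):
    c=T[:3,:3].T@(M.T@(np.array(q)-d['tp'])-T[:3,3]);r=np.hypot(c[0],c[1]);t=np.arctan2(r,-c[2]);print(n,(d['K'][0,2]+d['K'][0,0]*t*c[0]/r).round(),(d['K'][1,2]-d['K'][0,0]*t*c[1]/r).round())
E
```

```text
t 29.25 p [0.6633 0.0796 0.2028] yaw -31.28 tilt 0.05 F [ 0.2  0.4 -4.1] T [0.02 0.04 0.03] w 0.0158
d tool cm [0.1  0.12 1.68] az 0.02
s1 121.0 184.0
s2 237.0 98.0
s4 200.0 301.0
```

```bash
cat > rect.py <<'E'
from h import *
def patch(d,c,z=.116,h=.02,n=260):
    M=R.from_quat(d['tq']).as_matrix();T=d['tool_from_camera'];K=d['K']
    g=np.linspace(-h,h,n);X,Y=np.meshgrid(c[0]-0*g+g*0+g,c[1]-g)  # right=+x, up=+y
    P=np.stack([X,Y,np.full_like(X,z)],-1)
    C=((P-d['tp'])@M-T[:3,3])@T[:3,:3];r=np.hypot(C[...,0],C[...,1]);t=np.arctan2(r,-C[...,2])
    return cv2.remap(d['image'],(K[0,2]+K[0,0]*t*C[...,0]/r).astype(np.float32),(K[1,2]-K[0,0]*t*C[...,1]/r).astype(np.float32),cv2.INTER_CUBIC)
E
python3 - <<'E'
from rect import *
d=load('w4');cv2.imwrite('pics/w4r.png',np.hstack([patch(d,c) for c in([.556,.189],[.665,.1876],[.554,.0791])]))
E
```

```text
(no output)
```

View pics/w4r.png

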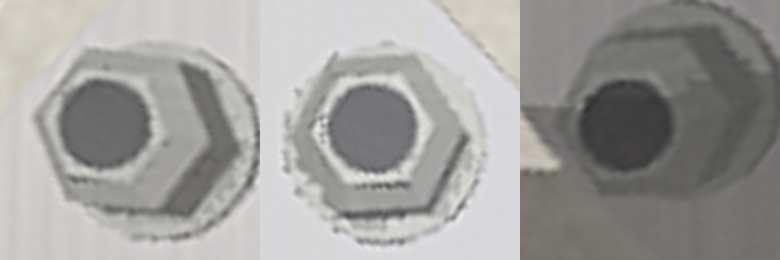

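The rectified heads (right = +x, up = +y) show screws 2 and 4 with corners on ±x, i.e. about 30°, which is good. Screw 1 reads only about 38°: it was home, but because I over-wound into the jam, unwinding dragged it back by 24°. For the rest I stop just at the torque rise (about -77°), then back off only within the play. Order becomes 3, 1, 2, 4, which is still diagonal.

```bash
python3 -m handwheel '[{"dx":0.08,"dy":0.11,"dz":0.35,"ax":0,"ay":0,"az":0,"hand":1},{"dx":0,"dy":0,"dz":0.35,"ax":0,"ay":0,"az":0,"hand":1}]' | grep -E "tcp|force"; for i in 1 2 3; do python3 -m handwheel '[{"dx":0,"dy":0,"dz":0.32,"ax":0,"ay":0,"az":0,"hand":1}]' | grep -E "tcp|force"; done
cat >> rect.py <<'E'
def ang(d,c):
    g=cv2.GaussianBlur(cv2.cvtColor(patch(d,c),cv2.COLOR_BGR2GRAY),(0,0),2).astype(np.float32)
    gx=cv2.Sobel(g,cv2.CV_32F,1,0);gy=-cv2.Sobel(g,cv2.CV_32F,0,1);n=g.shape[0]
    y,x=np.mgrid[:n,:n]-n/2;m=(np.hypot(x,y)<n*.36);z=(gx+1j*gy)[m];s=(abs(z)**1*np.exp(6j*np.angle(z))).sum()
    return np.degrees(np.angle(s)/6).round(1),(abs(s)/abs(z).sum()).round(2)   # yaw of a flat normal mod 60
E
python3 -c "
from rect import *
d=load('w4')
for c in([.556,.189],[.665,.1876],[.554,.0791]): print(ang(d,c))"
```

```text
tcp_pos: [0.6642, 0.0776, 0.1964]
contact_force: [-0.6, 0.7, -5.0]
tcp_pos: [0.6639, 0.0777, 0.1928]
contact_force: [-1.0, 0.6, -3.8]
tcp_pos: [0.6637, 0.0776, 0.1894]
contact_force: [-1.0, 0.8, -4.0]
tcp_pos: [0.6638, 0.0776, 0.1862]
contact_force: [-1.7, 1.3, -4.5]
(np.float32(21.1), np.float32(0.28))
(np.float32(-27.0), np.float32(0.31))
(np.float32(-27.4), np.float32(0.08))
```

The angle estimator agrees: screw 1 about 38°, screws 2 and 4 about 26°. Effective play is about 14°, so home is reached at wrench yaw of about -75°. Turning screw 3.

```bash
python3 -m handwheel '[{"dx":0,"dy":0,"dz":0,"ax":0,"ay":0,"az":7.5,"hand":1},{"dx":0,"dy":0,"dz":0,"ax":0,"ay":0,"az":7.5,"hand":1},{"dx":0,"dy":0,"dz":0,"ax":0,"ay":0,"az":7.5,"hand":1},{"dx":0,"dy":0,"dz":0,"ax":0,"ay":0,"az":7.5,"hand":1},{"dx":0,"dy":0,"dz":0,"ax":0,"ay":0,"az":7.5,"hand":1},{"dx":0,"dy":0,"dz":0,"ax":0,"ay":0,"az":4.5,"hand":1}]'>/dev/null;python3 g.py; for i in 1 2 3; do python3 -m handwheel '[{"dx":0,"dy":0,"dz":0,"ax":0,"ay":0,"az":1,"hand":1}]'>/dev/null; python3 g.py; done
```

```text
t 30.4 p [0.6634 0.0776 0.1859] yaw -73.64 tilt 0.09 F [-2.7  0.7 -5.8] T [0.24 0.62 0.24] w 0.0161
t 30.5 p [0.6634 0.0776 0.1859] yaw -74.45 tilt 0.08 F [-2.3  1.7 -6.5] T [0.25 0.61 0.17] w 0.016
t 30.6 p [0.6635 0.0776 0.186 ] yaw -75.28 tilt 0.08 F [-2.6  1.5 -8.6] T [0.3  0.65 0.22] w 0.0159
t 30.7 p [0.6635 0.0776 0.186 ] yaw -76.31 tilt 0.07 F [-2.4  1.2 -9.7] T [0.33 0.76 0.25] w 0.0163
```

```bash
python3 -m handwheel '[{"dx":0,"dy":0,"dz":0,"ax":0,"ay":0,"az":-6,"hand":1},{"dx":0,"dy":0,"dz":0,"ax":0,"ay":0,"az":-6,"hand":1},{"dx":0,"dy":0,"dz":-2,"ax":0,"ay":0,"az":0,"hand":1},{"dx":0,"dy":0,"dz":-2,"ax":0,"ay":0,"az":0,"hand":1},{"dx":0,"dy":0,"dz":0,"ax":0,"ay":0,"az":-7,"hand":1},{"dx":0,"dy":0,"dz":0,"ax":0,"ay":0,"az":-7,"hand":1},{"dx":0,"dy":0,"dz":0,"ax":0,"ay":0,"az":-7,"hand":1},{"dx":0,"dy":0,"dz":0,"ax":0,"ay":0,"az":-7,"hand":1},{"dx":-3.81,"dy":-0.67,"dz":0,"ax":0,"ay":0,"az":0,"hand":1},{"dx":-3.81,"dy":-0.67,"dz":0,"ax":0,"ay":0,"az":0,"hand":1},{"dx":-3.81,"dy":-0.67,"dz":0,"ax":0,"ay":0,"az":0,"hand":1},{"dx":-3.81,"dy":-0.67,"dz":0,"ax":0,"ay":0,"az":0,"hand":1}]'>/dev/null;python3 -m handwheel '[{"dx":0,"dy":0,"dz":0.4,"ax":0,"ay":0,"az":0,"hand":1},{"dx":0,"dy":0,"dz":1,"ax":0,"ay":0,"az":0,"hand":1},{"dx":0,"dy":0,"dz":1,"ax":0,"ay":0,"az":0,"hand":1},{"dx":0,"dy":0,"dz":0,"ax":0,"ay":0,"az":0,"hand":1},{"dx":0,"dy":0,"dz":0,"ax":0,"ay":0,"az":0,"hand":1}]'>/dev/null; python3 g.py .556 .189 .186 -36
python3 - <<'E'
from rect import *
d=save('wrist','w5')
for n,c in(('s1',[.556,.189]),('s2',[.665,.1876]),('s3',[.6635,.0778]),('s4',[.554,.0791])): print(n,ang(d,c))
E
```

```text
t 32.4 p [0.5575 0.1887 0.202 ] yaw -36.4 tilt 0.05 F [-0.7  0.3 -3.2] T [-0.04 -0.03 -0.03] w 0.0158
d tool cm [-0.14  0.07  1.6 ] az -0.4
s1 (np.float32(-14.3), np.float32(0.0))
s2 (np.float32(-25.8), np.float32(0.27))
s3 (np.float32(-2.0), np.float32(0.19))
s4 (np.float32(-24.6), np.float32(0.14))
```

Screw 3 reads about -62°, so it is home. Now screw 1 again.

```bash
python3 -m handwheel '[{"dx":-0.12,"dy":0.05,"dz":0.35,"ax":0,"ay":0,"az":0,"hand":1},{"dx":0,"dy":0,"dz":0.35,"ax":0,"ay":0,"az":0,"hand":1}]' | grep -E "tcp|force"; for i in 1 2 3; do python3 -m handwheel '[{"dx":0,"dy":0,"dz":0.3,"ax":0,"ay":0,"az":0,"hand":1}]' | grep -E "tcp|force"; done
```

```text
tcp_pos: [0.556, 0.1896, 0.1955]
contact_force: [0.4, 0.5, -4.5]
tcp_pos: [0.5559, 0.1897, 0.1923]
contact_force: [0.0, 0.2, -4.9]
tcp_pos: [0.5559, 0.1898, 0.1893]
contact_force: [-0.2, -0.3, -4.3]
tcp_pos: [0.556, 0.1898, 0.1864]
contact_force: [-0.9, 0.6, -0.3]
```

```bash
python3 -m handwheel '[{"dx":0,"dy":0,"dz":0,"ax":0,"ay":0,"az":7.5,"hand":1},{"dx":0,"dy":0,"dz":0,"ax":0,"ay":0,"az":7.5,"hand":1},{"dx":0,"dy":0,"dz":0,"ax":0,"ay":0,"az":7.5,"hand":1},{"dx":0,"dy":0,"dz":0,"ax":0,"ay":0,"az":7.5,"hand":1},{"dx":0,"dy":0,"dz":0,"ax":0,"ay":0,"az":7.2,"hand":1}]'>/dev/null;python3 g.py; for i in 1 2 3; do python3 -m handwheel '[{"dx":0,"dy":0,"dz":0,"ax":0,"ay":0,"az":1,"hand":1}]'>/dev/null; python3 g.py; done
```

```text
t 33.45 p [0.5556 0.1894 0.1863] yaw -73.83 tilt 0.06 F [-0.5 -2.6 -3.3] T [-0.66  0.28  0.31] w 0.0161
t 33.55 p [0.5555 0.1895 0.1863] yaw -74.69 tilt 0.06 F [-1.1 -2.5 -5.1] T [-0.74  0.34  0.22] w 0.0158
t 33.65 p [0.5556 0.1895 0.1863] yaw -75.41 tilt 0.05 F [-1.3 -2.7 -6. ] T [-0.81  0.34  0.17] w 0.0163
t 33.75 p [0.5556 0.1896 0.1863] yaw -76.45 tilt 0.05 F [-1.  -3.4 -6. ] T [-0.81  0.32  0.3 ] w 0.0162
```

```bash
python3 -m handwheel '[{"dx":0,"dy":0,"dz":0,"ax":0,"ay":0,"az":-6,"hand":1},{"dx":0,"dy":0,"dz":0,"ax":0,"ay":0,"az":-6,"hand":1},{"dx":0,"dy":0,"dz":-2,"ax":0,"ay":0,"az":0,"hand":1},{"dx":0,"dy":0,"dz":-2,"ax":0,"ay":0,"az":0,"hand":1},{"dx":0,"dy":0,"dz":0,"ax":0,"ay":0,"az":-7,"hand":1},{"dx":0,"dy":0,"dz":0,"ax":0,"ay":0,"az":-7,"hand":1},{"dx":0,"dy":0,"dz":0,"ax":0,"ay":0,"az":-7,"hand":1},{"dx":0,"dy":0,"dz":0,"ax":0,"ay":0,"az":-7,"hand":1},{"dx":0,"dy":0,"dz":0,"ax":0,"ay":0,"az":-7,"hand":1},{"dx":3.2,"dy":-1.75,"dz":0,"ax":0,"ay":0,"az":0,"hand":1},{"dx":3.2,"dy":-1.75,"dz":0,"ax":0,"ay":0,"az":0,"hand":1},{"dx":3.2,"dy":-1.75,"dz":0,"ax":0,"ay":0,"az":0,"hand":1}]'>/dev/null;python3 -m handwheel '[{"dx":0,"dy":0,"dz":0.4,"ax":0,"ay":0,"az":0,"hand":1},{"dx":0,"dy":0,"dz":1,"ax":0,"ay":0,"az":0,"hand":1},{"dx":0,"dy":0,"dz":1,"ax":0,"ay":0,"az":0,"hand":1},{"dx":0,"dy":0,"dz":0,"ax":0,"ay":0,"az":0,"hand":1},{"dx":0,"dy":0,"dz":0,"ax":0,"ay":0,"az":0,"hand":1}]'>/dev/null; python3 g.py .665 .1876 .186 -29
python3 - <<'E'
from rect import *
d=save('wrist','w6')
for n,c in(('s1',[.556,.189]),('s2',[.665,.1876]),('s3',[.6635,.0778]),('s4',[.554,.0791])): print(n,ang(d,c))
E
```

```text
t 35.45 p [0.6645 0.1882 0.2024] yaw -29.52 tilt 0.04 F [-0.6  0.6 -4.8] T [-0.07  0.    0.03] w 0.0159
d tool cm [0.07 0.03 1.64] az -0.52
s1 (np.float32(2.7), np.float32(0.15))
s2 (np.float32(26.8), np.float32(0.03))
s3 (np.float32(-10.0), np.float32(0.11))
s4 (np.float32(20.5), np.float32(0.04))
```

```bash
python3 -m handwheel '[{"dx":0.05,"dy":0.02,"dz":0.35,"ax":0,"ay":0,"az":0,"hand":1},{"dx":0,"dy":0,"dz":0.35,"ax":0,"ay":0,"az":0,"hand":1}]' | grep -E "tcp|force"; for i in 1 2 3; do python3 -m handwheel '[{"dx":0,"dy":0,"dz":0.3,"ax":0,"ay":0,"az":0,"hand":1}]' | grep -E "tcp|force"; done
```

```text
tcp_pos: [0.6658, 0.1877, 0.1959]
contact_force: [-0.5, 0.1, -4.1]
tcp_pos: [0.6655, 0.1877, 0.1924]
contact_force: [0.0, 0.7, -4.5]
tcp_pos: [0.6655, 0.1876, 0.1892]
contact_force: [-0.3, 0.4, -3.7]
tcp_pos: [0.6655, 0.1877, 0.1862]
contact_force: [-0.5, 0.1, -4.1]
```

```bash
python3 -m handwheel '[{"dx":0,"dy":0,"dz":0,"ax":0,"ay":0,"az":7.4,"hand":1},{"dx":0,"dy":0,"dz":0,"ax":0,"ay":0,"az":7.4,"hand":1},{"dx":0,"dy":0,"dz":0,"ax":0,"ay":0,"az":7.4,"hand":1},{"dx":0,"dy":0,"dz":0,"ax":0,"ay":0,"az":7.4,"hand":1},{"dx":0,"dy":0,"dz":0,"ax":0,"ay":0,"az":7.4,"hand":1},{"dx":0,"dy":0,"dz":0,"ax":0,"ay":0,"az":7.4,"hand":1}]'>/dev/null;python3 g.py; for i in 1 2 3; do python3 -m handwheel '[{"dx":0,"dy":0,"dz":0,"ax":0,"ay":0,"az":1,"hand":1}]'>/dev/null; python3 g.py; done
```

```text
t 36.6 p [0.665  0.1874 0.186 ] yaw -74.23 tilt 0.09 F [-2.9 -0.7 -5. ] T [-0.37  0.6   0.3 ] w 0.0162
t 36.7 p [0.665  0.1874 0.186 ] yaw -75.11 tilt 0.09 F [-2.4 -1.6 -6.6] T [-0.44  0.69  0.25] w 0.0162
t 36.8 p [0.6651 0.1875 0.186 ] yaw -75.81 tilt 0.08 F [-2.2 -1.7 -7.8] T [-0.48  0.74  0.19] w 0.0162
t 36.9 p [0.6651 0.1875 0.186 ] yaw -76.86 tilt 0.07 F [-3.6 -1.3 -9.6] T [-0.43  0.68  0.25] w 0.016
```

```bash
python3 -m handwheel '[{"dx":0,"dy":0,"dz":0,"ax":0,"ay":0,"az":-6,"hand":1},{"dx":0,"dy":0,"dz":0,"ax":0,"ay":0,"az":-6,"hand":1},{"dx":0,"dy":0,"dz":-2,"ax":0,"ay":0,"az":0,"hand":1},{"dx":0,"dy":0,"dz":-2,"ax":0,"ay":0,"az":-3,"hand":1},{"dx":0,"dy":0,"dz":0,"ax":0,"ay":0,"az":-8,"hand":1},{"dx":0,"dy":0,"dz":0,"ax":0,"ay":0,"az":-8,"hand":1},{"dx":0,"dy":0,"dz":0,"ax":0,"ay":0,"az":-8,"hand":1},{"dx":0,"dy":0,"dz":0,"ax":0,"ay":0,"az":-8,"hand":1},{"dx":-1.05,"dy":3.74,"dz":0,"ax":0,"ay":0,"az":0,"hand":1},{"dx":-1.05,"dy":3.74,"dz":0,"ax":0,"ay":0,"az":0,"hand":1},{"dx":-1.05,"dy":3.74,"dz":0,"ax":0,"ay":0,"az":0,"hand":1},{"dx":-1.05,"dy":3.74,"dz":0,"ax":0,"ay":0,"az":0,"hand":1}]'>/dev/null;python3 -m handwheel '[{"dx":0,"dy":0,"dz":0.4,"ax":0,"ay":0,"az":0,"hand":1},{"dx":0,"dy":0,"dz":1,"ax":0,"ay":0,"az":0,"hand":1},{"dx":0,"dy":0,"dz":1,"ax":0,"ay":0,"az":0,"hand":1},{"dx":0,"dy":0,"dz":0,"ax":0,"ay":0,"az":0,"hand":1},{"dx":0,"dy":0,"dz":0,"ax":0,"ay":0,"az":0,"hand":1}]'>/dev/null; python3 g.py .554 .0791 .186 -29
python3 - <<'E'
from rect import *
d=save('wrist','w7')
for n,c in(('s1',[.556,.189]),('s2',[.665,.1876]),('s3',[.6635,.0778]),('s4',[.554,.0791])): print(n,ang(d,c))
E
```

```text
t 38.6 p [0.5548 0.0795 0.2019] yaw -29.89 tilt 0.05 F [ 0.4 -0.5 -4.8] T [0.02 0.01 0.01] w 0.016
d tool cm [-0.05  0.08  1.59] az -0.89
s1 (np.float32(-0.9), np.float32(0.27))
s2 (np.float32(0.7), np.float32(0.4))
s3 (np.float32(-0.1), np.float32(0.22))
s4 (np.float32(16.0), np.float32(0.02))
```

Screws 1, 2 and 3 all read about -60°, so all three are home. Last is screw 4.

```bash
python3 -m handwheel '[{"dx":-0.05,"dy":0.07,"dz":0.35,"ax":0,"ay":0,"az":0,"hand":1},{"dx":0,"dy":0,"dz":0.35,"ax":0,"ay":0,"az":0,"hand":1}]' | grep -E "tcp|force"; for i in 1 2 3; do python3 -m handwheel '[{"dx":0,"dy":0,"dz":0.3,"ax":0,"ay":0,"az":0,"hand":1}]' | grep -E "tcp|force"; done
```

```text
tcp_pos: [0.554, 0.0788, 0.1955]
contact_force: [-1.4, -0.5, -2.0]
tcp_pos: [0.5538, 0.0788, 0.1923]
contact_force: [0.9, 1.4, -4.3]
tcp_pos: [0.5538, 0.0788, 0.1893]
contact_force: [-0.3, 1.8, -4.1]
tcp_pos: [0.5538, 0.0788, 0.1863]
contact_force: [-0.1, 1.1, -4.5]
```

```bash
python3 -m handwheel '[{"dx":0,"dy":0,"dz":0,"ax":0,"ay":0,"az":7.4,"hand":1},{"dx":0,"dy":0,"dz":0,"ax":0,"ay":0,"az":7.4,"hand":1},{"dx":0,"dy":0,"dz":0,"ax":0,"ay":0,"az":7.4,"hand":1},{"dx":0,"dy":0,"dz":0,"ax":0,"ay":0,"az":7.4,"hand":1},{"dx":0,"dy":0,"dz":0,"ax":0,"ay":0,"az":7.4,"hand":1},{"dx":0,"dy":0,"dz":0,"ax":0,"ay":0,"az":7.2,"hand":1}]'>/dev/null;python3 g.py; for i in 1 2 3; do python3 -m handwheel '[{"dx":0,"dy":0,"dz":0,"ax":0,"ay":0,"az":1,"hand":1}]'>/dev/null; python3 g.py; done
```

```text
t 39.75 p [0.5534 0.0788 0.1863] yaw -74.43 tilt 0.04 F [-0.2  2.1 -5.4] T [0.47 0.34 0.32] w 0.016
t 39.85 p [0.5534 0.0788 0.1863] yaw -75.31 tilt 0.04 F [-0.4  2.4 -5.4] T [0.56 0.3  0.17] w 0.0159
t 39.95 p [0.5535 0.0787 0.1863] yaw -76.01 tilt 0.04 F [-0.7  2.1 -7.1] T [0.58 0.35 0.21] w 0.0163
t 40.05 p [0.5535 0.0787 0.1863] yaw -77.06 tilt 0.04 F [-2.   2.1 -6.9] T [0.61 0.32 0.29] w 0.0162
```

```bash
python3 -m handwheel '[{"dx":0,"dy":0,"dz":0,"ax":0,"ay":0,"az":-6,"hand":1},{"dx":0,"dy":0,"dz":0,"ax":0,"ay":0,"az":-6,"hand":1},{"dx":0,"dy":0,"dz":-2,"ax":0,"ay":0,"az":0,"hand":1},{"dx":0,"dy":0,"dz":-2,"ax":0,"ay":0,"az":0,"hand":1},{"dx":0,"dy":0,"dz":-0.5,"ax":0,"ay":0,"az":-8.5,"hand":1},{"dx":0,"dy":0,"dz":0,"ax":0,"ay":0,"az":-8.5,"hand":1},{"dx":0,"dy":0,"dz":0,"ax":0,"ay":0,"az":-8.5,"hand":1},{"dx":0,"dy":0,"dz":0,"ax":0,"ay":0,"az":-8.5,"hand":1},{"dx":0,"dy":0,"dz":0,"ax":0,"ay":0,"az":-8.5,"hand":1},{"dx":0,"dy":0,"dz":0,"ax":0,"ay":0,"az":-8.5,"hand":1},{"dx":0,"dy":0,"dz":0,"ax":0,"ay":0,"az":-8.5,"hand":1},{"dx":0,"dy":0,"dz":0,"ax":0,"ay":0,"az":-8.5,"hand":1}]'>/dev/null
python3 -m handwheel '[{"dx":0,"dy":4,"dz":0,"ax":0,"ay":0,"az":-0.8,"hand":1},{"dx":0,"dy":4,"dz":0,"ax":0,"ay":0,"az":0,"hand":1},{"dx":0,"dy":2,"dz":0,"ax":0,"ay":0,"az":0,"hand":1},{"dx":0,"dy":0,"dz":0,"ax":0,"ay":0,"az":0,"hand":1},{"dx":0,"dy":0,"dz":0,"ax":0,"ay":0,"az":0,"hand":1}]'>/dev/null; python3 g.py .537 -.2845 .23 3.76
python3 - <<'E'
from rect import *
d=save('wrist','w8')
for n,c in(('s1',[.556,.189]),('s2',[.665,.1876]),('s3',[.6635,.0778]),('s4',[.554,.0791])): print(n,ang(d,c))
cv2.imwrite('pics/w8r.png',np.hstack([patch(d,c) for c in([.556,.189],[.665,.1876],[.6635,.0778],[.554,.0791])])[:,::1])
E
```

```text
t 41.75 p [ 0.5597 -0.0216  0.2316] yaw 3.63 tilt 0.02 F [-1.3  0.2 -4.4] T [ 0.01  0.01 -0.03] w 0.0159
d tool cm [-3.93 26.1   0.16] az -0.13
s1 (np.float32(0.0), np.float32(nan))
s2 (np.float32(0.0), np.float32(nan))
s3 (np.float32(-1.7), np.float32(0.3))
s4 (np.float32(-1.6), np.float32(0.23))rect.py:12: RuntimeWarning: invalid value encountered in scalar divide
  return np.degrees(np.angle(s)/6).round(1),(abs(s)/abs(z).sum()).round(2)   # yaw of a flat normal mod 60
```

Screw 4 is home as well (s3 and s4 both about -61.7°). On to the stand with the wrench.

```bash
python3 -m handwheel '[{"dx":-0.56,"dy":3.73,"dz":0,"ax":0,"ay":0,"az":-0.1,"hand":1},{"dx":-0.56,"dy":3.73,"dz":0,"ax":0,"ay":0,"az":0,"hand":1},{"dx":-0.56,"dy":3.73,"dz":0,"ax":0,"ay":0,"az":0,"hand":1},{"dx":-0.56,"dy":3.73,"dz":0,"ax":0,"ay":0,"az":0,"hand":1},{"dx":-0.56,"dy":3.73,"dz":0,"ax":0,"ay":0,"az":0,"hand":1},{"dx":-0.56,"dy":3.73,"dz":0,"ax":0,"ay":0,"az":0,"hand":1},{"dx":-0.56,"dy":3.73,"dz":0,"ax":0,"ay":0,"az":0,"hand":1},{"dx":0,"dy":0,"dz":3,"ax":0,"ay":0,"az":0,"hand":1},{"dx":0,"dy":0,"dz":3,"ax":0,"ay":0,"az":0,"hand":1},{"dx":0,"dy":0,"dz":2,"ax":0,"ay":0,"az":0,"hand":1},{"dx":0,"dy":0,"dz":0,"ax":0,"ay":0,"az":0,"hand":1},{"dx":0,"dy":0,"dz":0,"ax":0,"ay":0,"az":0,"hand":1}]'>/dev/null;python3 g.py .537 -.2845 .0903 3.76
```

```text
t 43.0 p [ 0.538  -0.2836  0.152 ] yaw 3.83 tilt 0.01 F [ 0.9  0.1 -3.6] T [-0.01 -0.04  0.02] w 0.0157
d tool cm [-0.11  0.08  6.17] az 0.07
```

```bash
python3 -m handwheel '[{"dx":-0.1,"dy":0.08,"dz":2,"ax":0,"ay":0,"az":0,"hand":1},{"dx":0,"dy":0,"dz":1.5,"ax":0,"ay":0,"az":0,"hand":1},{"dx":0,"dy":0,"dz":0,"ax":0,"ay":0,"az":0,"hand":1}]' | grep -E "tcp|force"; for i in 1 2 3 4; do python3 -m handwheel '[{"dx":0,"dy":0,"dz":0.6,"ax":0,"ay":0,"az":0,"hand":1}]' | grep -E "tcp|force"; done
```

```text
tcp_pos: [0.5366, -0.2846, 0.1165]
contact_force: [-0.5, 0.2, -3.6]
tcp_pos: [0.5379, -0.2856, 0.1124]
contact_force: [-0.4, -0.6, -3.7]
tcp_pos: [0.5376, -0.2855, 0.1057]
contact_force: [0.3, -1.0, -4.4]
tcp_pos: [0.5371, -0.2853, 0.099]
contact_force: [-0.2, 0.4, -4.8]
tcp_pos: [0.5368, -0.2852, 0.0925]
contact_force: [-0.3, 0.2, -4.4]
```

In the well without touching the sides. I lower the last 2 mm, release and withdraw upward.

```bash
for i in 1 2; do python3 -m handwheel '[{"dx":0,"dy":0,"dz":0.12,"ax":0,"ay":0,"az":0,"hand":1}]' | grep -E "tcp|force"; done; python3 -m handwheel '[{"dx":0,"dy":0,"dz":0,"ax":0,"ay":0,"az":0,"hand":0.6},{"dx":0,"dy":0,"dz":0,"ax":0,"ay":0,"az":0,"hand":0.4},{"dx":0,"dy":0,"dz":0,"ax":0,"ay":0,"az":0,"hand":0.4},{"dx":0,"dy":0,"dz":0,"ax":0,"ay":0,"az":0,"hand":0.4},{"dx":0,"dy":0,"dz":-1,"ax":0,"ay":0,"az":0,"hand":0.4},{"dx":0,"dy":0,"dz":-3,"ax":0,"ay":0,"az":0,"hand":0.4},{"dx":0,"dy":0,"dz":-4,"ax":0,"ay":0,"az":0,"hand":0.4},{"dx":0,"dy":0,"dz":-4,"ax":0,"ay":0,"az":0,"hand":0.4},{"dx":0,"dy":-4,"dz":-1,"ax":0,"ay":0,"az":0,"hand":0.4},{"dx":0,"dy":-4,"dz":0,"ax":0,"ay":0,"az":0,"hand":0.4},{"dx":0,"dy":-4,"dz":0,"ax":0,"ay":0,"az":0,"hand":0.4},{"dx":0,"dy":0,"dz":0,"ax":0,"ay":0,"az":0,"hand":0.4}]'
python3 - <<'E'
from h import *
from th import theta
from m import rect
E
python3 - <<'E'
from h import *
from th import theta
d=save('top','z1');e=save('scene','z2');print('cover',theta(d),theta(e))
for x in(d,e):
    W=cloud(x);S=W[np.isfinite(W).all(-1)];S=S[(S[:,0]>.4)&(S[:,0]<.62)&(S[:,1]>-.36)&(S[:,1]<-.2)]
    B=S[(S[:,2]>.112)&(S[:,2]<.135)];print('bar',cv2.minAreaRect((B[:,:2]*1000).astype(np.float32)),B[:,2].min().round(4),np.median(B[:,2]).round(4),len(B))
a=d['image'][150:330,150:470];b=e['image'][150:330,130:450]
cv2.imwrite('pics/z.png',cv2.resize(np.vstack([a,b]),None,fx=1.66,fy=1.66))
E
```

```text
tcp_pos: [0.5363, -0.2849, 0.0906]
contact_force: [0.6, 0.1, -4.0]
tcp_pos: [0.5367, -0.2853, 0.0903]
contact_force: [-3.4, 1.2, 14.3]
t: 45.1
tcp_pos: [0.528, -0.1615, 0.2212]
orientation: [0.999, 0.034, 0.0, -0.0]
contact_force: [-0.7, 0.5, 0.3]
grip_width: 0.0511
top0
stand top c [ 585.4 -255. ] size [378.  154.7] ang 2.7 1865
large bar c [ 535.1 -286. ] size [18.1 90.9] ang 3.6 285
small? c [ 444.2 -299.2] size [17.1 64.4] ang 9.5 142
n [ 0.617 -0.01   0.787] 2687 open 0.665 hinge back dir yaw -0.016
[(np.int32(539), [-65.2, -53.4]), (np.int32(500), [-64.4, 54.6]), (np.int32(563), [43.2, 53.9]), (np.int32(492), [43.9, -54.3])]
c0 [0.6306 0.1324 0.1778] u [-0.787  0.013  0.617] h [0.016 1.    0.   ]
plane extent u [-0.1317  0.1167] v [-0.0954  0.0959]
scene0
stand top c [ 587.5 -252.5] size [380.5 153. ] ang 2.9 2597
large bar c [ 537.2 -283.2] size [20.5 89.8] ang 4.2 416
small? c [ 447.5 -297.3] size [19.1 64.2] ang 8.3 190
n [ 0.621 -0.008  0.784] 4007 open 0.67 hinge back dir yaw -0.013
[(np.int32(570), [-54.0, 58.3]), (np.int32(596), [-53.4, -51.2]), (np.int32(586), [55.0, -51.0]), (np.int32(581), [54.6, 57.0])]
c0 [0.6418 0.1304 0.1707] u [-0.784  0.01   0.621] h [0.013 1.    0.   ]
plane extent u [-0.122  0.127] v [-0.0929  0.1003]
cover (np.float64(0.005), np.int64(2789)) (np.float64(0.015), np.int64(2928))Traceback (most recent call last):
  File "<stdin>", line 6, in <module>
    return umr_minimum(a, axis, None, out, keepdims, initial, where)
ValueError: zero-size array to reduction operation minimum which has no identity
```

```bash
python3 -m handwheel '[{"dx":0,"dy":-4,"dz":-1,"ax":0,"ay":0,"az":0,"hand":0.4},{"dx":0,"dy":-4,"dz":-1,"ax":0,"ay":0,"az":0,"hand":0.4},{"dx":0,"dy":-4,"dz":-1,"ax":0,"ay":0,"az":0,"hand":0.4},{"dx":0,"dy":-2,"dz":0,"ax":0,"ay":0,"az":0,"hand":0.4},{"dx":0,"dy":0,"dz":0,"ax":0,"ay":0,"az":0,"hand":0.4}]'
python3 - <<'E'
from h import *
from th import theta
d=save('top','z3');e=save('scene','z4')
for x in(d,e):
    W=cloud(x);S=W[np.isfinite(W).all(-1)];S=S[(S[:,0]>.4)&(S[:,0]<.62)&(S[:,1]>-.36)&(S[:,1]<-.2)]
    for lo,hi in((.108,.135),(.088,.106)):
        B=S[(S[:,2]>lo)&(S[:,2]<hi)]
        if len(B)>20: print('bar',np.round(np.array(cv2.minAreaRect((B[:,:2]*1000).astype(np.float32))[0]),1),np.percentile(B[:,2],[5,50,95]).round(4),len(B))
a=d['image'][150:330,150:470];b=e['image'][150:330,130:450]
cv2.imwrite('pics/z.png',cv2.resize(np.vstack([a,b]),None,fx=1.66,fy=1.66))
E
```

```text
t: 45.7
tcp_pos: [0.5199, -0.0244, 0.2509]
orientation: [0.999, 0.034, 0.001, -0.0]
contact_force: [-0.4, 0.0, -1.2]
grip_width: 0.0512
bar [ 534.7 -285.6] [0.1165 0.1214 0.1255] 291
bar [ 482.4 -280.1] [0.0919 0.0979 0.1023] 152
bar [ 538.7 -284.6] [0.11   0.121  0.1246] 469
bar [ 494.7 -293.4] [0.0893 0.0977 0.1041] 247
```

View pics/z.png

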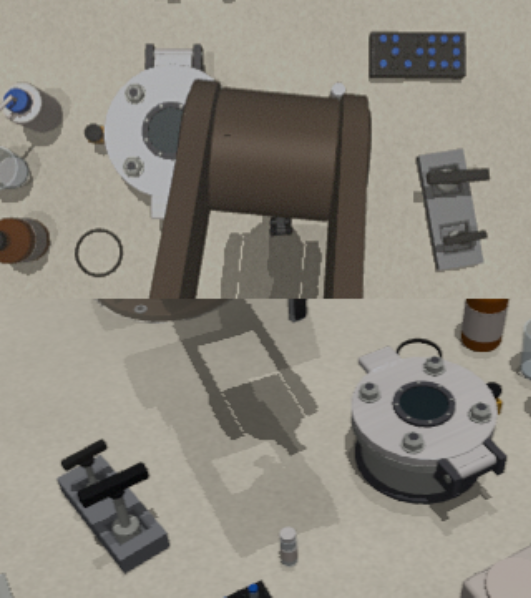

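The wrench stands upright in its well at its starting position, bar top 0.121 m. The cover is shut, the bystanders look untouched and the arm is clear. Handing in.

```bash
python3 -c "
from rig import close_job
print(close_job())"
```

```text
the job is handed in; nothing more can be done
None
```

The job is done and handed in at about 45.8 s of robot time; no verdict is given on hand-in.

**Cover:** I pushed it down in slow steps; the last centimetres went at about 1.5 to 3 cm/s at the tab. My first push stopped about 0.07 rad open, because the fingers touch about 20 mm behind the nominal tip, so I pushed again to shut. The force rose to 72 N on the seal before I lifted. That is above the recommended 4–9 N but under the 120 N wrist limit. The last cover readings were 0.005 and 0.015 rad.

**First round:** order 1, 3, 2, 4. Afterwards screws 2 and 4 read about 26° in the wrist images. I did not measure screw 3 at that point, and screw 1 was first read later.

**Second round:** I turned screw 1 too far against its stop, and backing off dragged it back to about 38°. The order became 3, 1, 2, 4, with screw 1 redone; it was still diagonal throughout. The final head readings, taken from the wrist camera, were:
- **Screws 1 and 2:** within about 1° of 60°. I measured them before tightening screw 4 and did not see them in the wrist view afterwards.
- **Screws 3 and 4:** about 61°.
- **Weaker readings:** one low-confidence look at screws 1 and 3 differed by up to 10°; clearer later views did not repeat it.

**Wrench:** it is back upright in its own well, with the bar within 2 mm of its starting position and the bar top at 0.121 m. The gripper is clear of everything. In the last picture no bystander looked moved, but I did not measure them.

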